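# Pack the print-powder jars into the kit tray

### The arm

A 6-joint arm with a two-finger parallel gripper is mounted at the origin on the work surface. World frame = base frame: x ahead of the robot, y to its left, z up, the work surface at z = 0. Lengths are in mm, angles in rad, forces in N, time in s.
With the tool pointing down it reaches from about 250 to 725 mm from the base axis. Payload 4 kg.
Tool frame: the origin (TCP) lies at the very end of the fingers, on their centre line; the grasp point (between the pads) lies 19 mm behind it; y points along the fingers, x is the direction in which the jaws open and shut, and the axes are right-handed (so a half turn about y gives the same grasp; the last joint's range is limited). The gripper opens to 85 mm and grips with 20 to 120 N. Pads are 22 mm wide; open, the fingers measure 114 mm over their backs; the gripper's body (76 mm by 85 mm) begins 54 mm behind the grasp point. The pads swing forward as they close: fully open they stand 13 mm farther back than shut.
Start: joints at [1.218, 0.241, 0.005, 1.335, 0, 1.571], TCP at [172.761, 469.205, 231.306] pointing down, gripper open.
Joint ranges: [-2.72, 2.72], [-1.05, 1.87], [-1.09, 1.28], [-1.99, 2.15], [-1.42, 1.44], [-3.14, 3.14]. Speed limits (rad/s): [2.79, 2.79, 3.14, 3.14, 3.14, 3.14].

### API

Orientations are given as [roll, pitch, yaw] about the fixed x, y, z axes, in that order (R = Rz(yaw) Ry(pitch) Rx(roll)).
In Python, from plant import sensors, optics, finish_job gives the robot as it stands.
- The arm moves only by the tool servo_tool, never from a script. Its argument "moves" is a list of rows, each an object with "jaw": the opening in per cent of the stroke, from 0 (shut) to 100 (fully open); "dp": the shift along the tool's x, y, z in cm, a list of three; "spin": the turn about the tool's y in degrees. In form: [{"jaw": jaw, "dp": [dx, dy, dz], "spin": spin}, ...]. A call has 1 to 10 rows; each row shifts and turns the commanded pose from where the row before left it, along the tool's axes as they then stand; what a row does not reach is not made up. A row lasts 1/12 s, in which the tool goes at most 41.7 mm and 7.16 degrees, less where a joint would pass 70% of its speed; a pose out of reach is approached as far as the arm can. A call is refused whole if a number of a shift passes 4.17 or a number of a turn 7.16, either way. A call with a gripper value outside its range is refused whole. The fingers move at their own pace and stop on an object; "force" is the grip in N (left out, the last holds). Time passes only in rows, so rows that do not move let the fingers close. It gives the time, the measured TCP pose, the force and the opening at its end, in the units of the state.
- sensors.get_state(): the state, without advancing time (a new reading comes with each control period).
- optics.snapshot(name): name is "scene" or "side" or "wrist"; returns the picture (420x560x3 uint8, red, green, blue); there is no depth.
- optics.calibration(name): a dict with "mtx" (3x3 intrinsics, pixels), "rvec" (rotation vector, rad) and "tvec" (3), from world to camera coordinates, as OpenCV has them; the wrist camera has in their place "mount" (4x4, takes a point from camera to tool coordinates, whose origin is the TCP and whose axes are the tool frame's). Camera axes: x right, y down, z forward; pixel columns grow to the right and rows downward; lengths in mm; the calibration is good to about 2 mm. The wrist camera is an equidistant fisheye: a pixel r from the principal point sees the ray r / f radians off the axis. A picture is of the moment at which its call begins: read the wrist's pose just before it. calibration takes no time and is no camera call.
- finish_job(): hands the job in, once; it reports no verdict.
The state is a dict: "t": time; "joint_pos": joint angles; "qd": joint speeds; "joint_torque": joint torques, N m; "ee_pos": TCP position; "orientation": TCP orientation; "contact_force": force on the tool from outside, world axes, zero at the start; "moment": the same for the moment, N m; "grip_width": finger opening in mm.
Only numpy, scipy, OpenCV 4.12 (cv2) and the standard library are available. Lean on these libraries where they do the work, as an engineer would, in place of code of your own. Each camera call takes 0.05 s, during which the arm holds its last target.

### The job

The dusting is done, so pack up the powders: move the row of four jars from the plywood bench rack to the blue-grey kit tray, each standing fully down in the cup of its own lid colour, so that the row in the tray takes the order of the coloured cups. Keep the jars upright and set them down instead of dropping them. Leave the two dusted glasses where they stand.

Things in the scene. Friction and masses are not known exactly. Their poses are not given: they have to be found in the camera images.
- jar_black_c (a point): centre (half-way up) of the loose closed jar with the black lid: round, upright, 42 mm wide, 70 mm tall, 65 to 125 g, grey with a pale label and black stripe. The four jars stand in a row in the 60 mm wide square pockets, 66 mm apart, of the fixed plywood rack: floor 7 mm, walls 14 mm above the table. Gaps between jars are 16 to 32 mm: close the fingers across the row, at half height or above
- jar_white_c (a point): centre (half-way up) of the loose closed jar with the white lid: round, upright, 42 mm wide, 70 mm tall, 65 to 125 g, grey with a pale label and white stripe. The four jars stand in a row in the 60 mm wide square pockets, 66 mm apart, of the fixed plywood rack: floor 7 mm, walls 14 mm above the table. Gaps between jars are 16 to 32 mm: close the fingers across the row, at half height or above
- jar_red_c (a point): centre (half-way up) of the loose closed jar with the red lid: round, upright, 42 mm wide, 70 mm tall, 65 to 125 g, grey with a pale label and red stripe. The four jars stand in a row in the 60 mm wide square pockets, 66 mm apart, of the fixed plywood rack: floor 7 mm, walls 14 mm above the table. Gaps between jars are 16 to 32 mm: close the fingers across the row, at half height or above
- jar_yellow_c (a point): centre (half-way up) of the loose closed jar with the yellow lid: round, upright, 42 mm wide, 70 mm tall, 65 to 125 g, grey with a pale label and yellow stripe. The four jars stand in a row in the 60 mm wide square pockets, 66 mm apart, of the fixed plywood rack: floor 7 mm, walls 14 mm above the table. Gaps between jars are 16 to 32 mm: close the fingers across the row, at half height or above
- cup_black: fixed black round plastic cup, place of the black-lidded jar: 64 mm outside, 58 inside, 15 high, floor 3 mm thick; origin at the centre of its underside (4 mm above the table), z up, x across the row. The four cups stand in a row along y, 66 mm apart, in the blue-grey kit tray (88 x 284 mm, rim 12 mm above the table). Open the fingers across the row
- cup_white: fixed white round plastic cup, place of the white-lidded jar: 64 mm outside, 58 inside, 15 high, floor 3 mm thick; origin at the centre of its underside (4 mm above the table), z up, x across the row. The four cups stand in a row along y, 66 mm apart, in the blue-grey kit tray (88 x 284 mm, rim 12 mm above the table). Open the fingers across the row
- cup_red: fixed red round plastic cup, place of the red-lidded jar: 64 mm outside, 58 inside, 15 high, floor 3 mm thick; origin at the centre of its underside (4 mm above the table), z up, x across the row. The four cups stand in a row along y, 66 mm apart, in the blue-grey kit tray (88 x 284 mm, rim 12 mm above the table). Open the fingers across the row
- cup_yellow: fixed yellow round plastic cup, place of the yellow-lidded jar: 64 mm outside, 58 inside, 15 high, floor 3 mm thick; origin at the centre of its underside (4 mm above the table), z up, x across the row. The four cups stand in a row along y, 66 mm apart, in the blue-grey kit tray (88 x 284 mm, rim 12 mm above the table). Open the fingers across the row
- glass_a_c (a point): centre of one of the two empty clear drinking glasses dusted with dark powder, 72 mm in diameter at the rim, 90 mm tall, loose; it stands beyond the two racks and is to be left alone
- glass_b_c (a point): centre of one of the two empty clear drinking glasses dusted with dark powder, 72 mm in diameter at the rim, 90 mm tall, loose; it stands beyond the two racks and is to be left alone
Things that resemble listed ones, but are neither listed nor needed, are in the scene too. What is shaped like the cup_black but green or purple is not meant.

How it is judged (in metres and radians):
At the end, for the whole second after the job is handed in: Each jar stands in the cup of its lid colour: axis within 12 mm of the cup's, on the cup's floor (centre less than 42 mm above the cup's underside; seated it is 38 mm), within 0.1 rad of upright, at rest and released; both glasses are within 15 mm of where they stood (horizontal distance between jar_black_c and cup_black below 0.012 m and z of jar_black_c in the frame of cup_black below 0.042 m and angle between each of jar_black_c, jar_white_c, jar_red_c, jar_yellow_c's own z axis and vertical below 0.1 rad and linear speed of each of jar_black, jar_white, jar_red, jar_yellow below 0.02 m/s and contact force between each of jar_black, jar_white, jar_red, jar_yellow and the fingers below 0.1 N and horizontal distance between jar_white_c and cup_white below 0.012 m and z of jar_white_c in the frame of cup_white below 0.042 m and horizontal distance between jar_red_c and cup_red below 0.012 m and z of jar_red_c in the frame of cup_red below 0.042 m and horizontal distance between jar_yellow_c and cup_yellow below 0.012 m and z of jar_yellow_c in the frame of cup_yellow below 0.042 m and distance of each of glass_a_c, glass_b_c from where it was at the start of the episode below 0.015 m); the robot touches nothing.
It fails at once if a jar is tipped more than 0.6 rad from upright (angle between any of jar_black_c, jar_white_c, jar_red_c, jar_yellow_c's own z axis and vertical above 0.6 rad).
It fails at once if a jar is dropped: out of the fingers it moves faster than 0.8 m/s (a fall of more than about 30 mm) ((linear speed of jar_black above 0.8 m/s and contact force between jar_black and the fingers below 0.1 N) or (linear speed of jar_white above 0.8 m/s and contact force between jar_white and the fingers below 0.1 N) or (linear speed of jar_red above 0.8 m/s and contact force between jar_red and the fingers below 0.1 N) or (linear speed of jar_yellow above 0.8 m/s and contact force between jar_yellow and the fingers below 0.1 N)).
It fails at once if a dusted glass is moved more than 15 mm (distance of any of glass_a_c, glass_b_c from where it was at the start of the episode above 0.015 m).
It also fails if it takes over 102 s, if anything falls off the work surface, if the arm or the gripper's body presses on something with over 40 N, if the wrist force passes 120 N, or if a joint passes its speed limit or range.

## Working session

There is one attempt and no reset: what is moved stays moved. The work goes in short steps, Python scripts to look and compute and a tool call to move; the robot and the scene stay as the last step left them, time stands still between calls to the robot, and variables do not carry over. Pictures are saved under pics/ and viewed, and the job is handed in when it is done.

Besides the shell and the picture viewer there is one more tool, called after ">>>" as name(argument=value, ...), one argument or row to a line, values as JSON. servo_tool: Moves the arm, as the interface text tells. Its arguments: {"type":"object","properties":{"moves":{"type":"array"},"force":{"type":"number"}},"required":["moves"]}

```bash
mkdir -p pics; ls; python3 - <<'E'
from plant import sensors, optics
import cv2
print(sensors.get_state())
for n in ("scene","side","wrist"):
    im=optics.snapshot(n); cv2.imwrite(f"pics/{n}0.png",im[:,:,::-1]); print(n,optics.calibration(n))
E
```

```text
pics
{'t': 0.0, 'joint_pos': array([1.21798364e+00, 2.41428545e-01, 3.72234682e-03, 1.33520070e+00,
       6.08704667e-05, 1.57080206e+00]), 'qd': array([-0.00216851, -0.00054712, -0.00127396,  0.00095106, -0.00060807,
       -0.00186681]), 'joint_torque': array([-7.23010471e-04, -3.72317469e+01,  2.52407885e+01,  1.68471347e-02,
       -5.27058546e-05,  6.73015137e-06]), 'ee_pos': array([172.53296435, 468.61388182, 230.40447035]), 'orientation': array([-1.57073547,  0.00211057,  1.2179779 ]), 'contact_force': array([-1.18283048,  0.16275933,  0.6106451 ]), 'moment': array([0.03678633, 0.00169827, 0.03693043]), 'grip_width': 85.29041225874911}
scene {'mtx': array([[419.23713111,   0.        , 283.92719884],
       [  0.        , 419.23713111, 211.33750553],
       [  0.        ,   0.        ,   1.        ]]), 'rvec': array([ 2.284375  ,  1.1194419 , -0.37972526]), 'tvec': array([-383.94322567, -366.28144802, 1227.80781124])}
side {'mtx': array([[389.50988576,   0.        , 288.81945085],
       [  0.        , 389.50988576, 206.11875678],
       [  0.        ,   0.        ,   1.        ]]), 'rvec': array([ 2.30894536, -0.52280102,  0.20440669]), 'tvec': array([-572.34881273,  223.09195852,  828.18543355])}
wrist {'mtx': array([[325.1922621 ,   0.        , 276.32988236],
       [  0.        , 325.1922621 , 210.3306492 ],
       [  0.        ,   0.        ,   1.        ]]), 'mount': array([[ 9.99998894e-01,  1.31414805e-03,  6.96771992e-04,
        -2.66503617e-01],
       [-3.31743361e-04, -2.59592112e-01,  9.65718295e-01,
        -1.43589368e+02],
       [ 1.44997332e-03, -9.65717458e-01, -2.59591389e-01,
         6.61922744e+01],
       [ 0.00000000e+00,  0.00000000e+00,  0.00000000e+00,
         1.00000000e+00]])}
```

View pics/scene0.png

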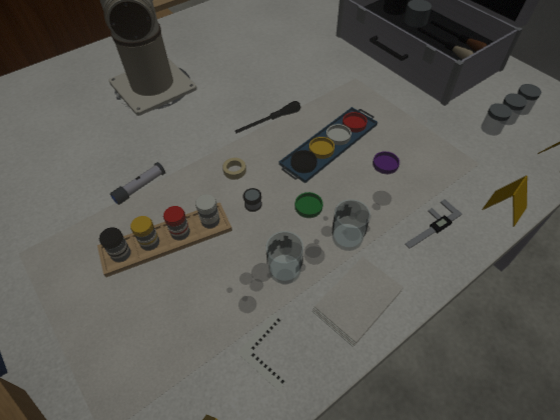

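View pics/side0.png

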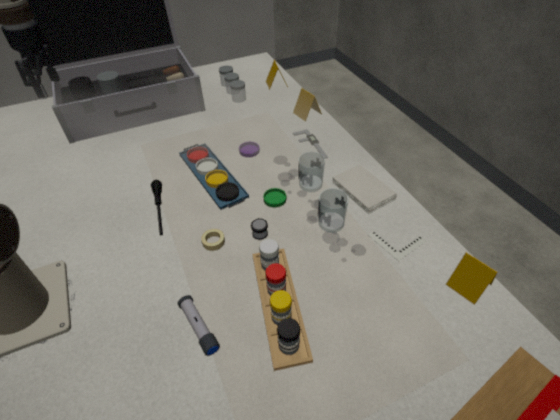

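View pics/wrist0.png

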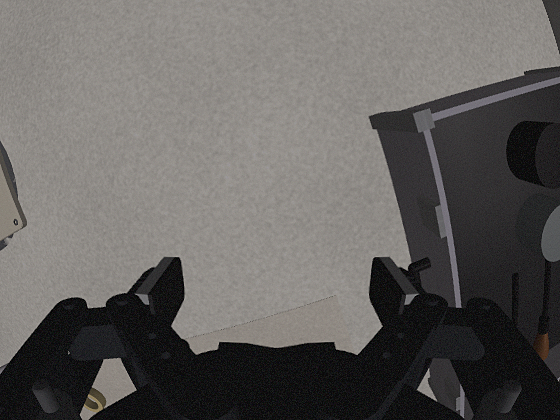

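The scene picture shows the rack (about 100-230, 205-270) with lids black, yellow, red, white from left to right. The tray (about 280-378, 110-178) holds cups black, yellow, white, red. The glasses stand near (285,258) and (350,225), with green and purple decoy cups and a loose grey jar near (253,199). Next I measure by colour masks.

```bash
cat > h.py <<'E'
import numpy as np, cv2
from plant import sensors, optics
def RT(c): return cv2.Rodrigues(np.array(c["rvec"],float))[0], np.array(c["tvec"],float)
def ray(name,px):
    c=optics.calibration(name); R,t=RT(c)
    p=cv2.undistortPoints(np.array([[px]],float),c["mtx"],None)[0,0]
    return -R.T@t, R.T@np.array([p[0],p[1],1])
def plane(name,px,z):
    o,d=ray(name,px); return o+d*(z-o[2])/d[2]
def tri(pa,pb):
    oa,da=ray("scene",pa); ob,db=ray("side",pb)
    A=np.c_[da,-db]; s=np.linalg.lstsq(A,ob-oa,rcond=None)[0]
    a=oa+s[0]*da; b=ob+s[1]*db
    return (a+b)/2, np.linalg.norm(a-b)
def proj(name,P):
    c=optics.calibration(name)
    return cv2.projectPoints(np.array(P,float).reshape(-1,3),np.array(c["rvec"]),np.array(c["tvec"]),c["mtx"],None)[0][:,0]
E
python3 - <<'E'
from h import *
for n,(x0,y0,x1,y1) in {"scene":(90,185,240,275),"side":(245,235,320,370)}.items():
    im=cv2.imread(f"pics/{n}0.png"); k=cv2.resize(im[y0:y1,x0:x1],None,fx=4,fy=4,interpolation=cv2.INTER_CUBIC); cv2.imwrite(f"pics/{n}_jars.png",k)
for n in ("scene","side"):
    im=cv2.imread(f"pics/{n}0.png"); hsv=cv2.cvtColor(im,cv2.COLOR_BGR2HSV); H,S,V=cv2.split(hsv)
    M={"red":((H<8)|(H>172))&(S>150)&(V>80),"yel":(H>18)&(H<30)&(S>150)&(V>70),"blk":(V<45),"wht":(S<40)&(V>140),"blue":(H>95)&(H<115)&(S>80)}
    for k,m in M.items():
        c,_,st,ce=cv2.connectedComponentsWithStats(m.astype(np.uint8))[0:4]
        for i in range(1,c):
            if 60<st[i,4]<3000: print(n,k,st[i],ce[i].round(1))
E
```

```text
scene red [343 116  23  12 202] [354.3 121.8]
scene red [164 206  20  16 244] [173.3 213.7]
scene yel [309 137  25  18 304] [321.3 146.7]
scene yel [513 176  14  50 431] [519.9 199.5]
scene yel [131 216  22  18 281] [140.8 224.3]
scene blk [338   0   6  26  61] [340.2  10.4]
scene blk [469   0  71  24 941] [508.2   7.7]
scene blk [356   7  11  17 116] [360.7  15.4]
scene blk [386  24  57  41 375] [419.  47.]
scene blk [499  30  23  41 200] [510.2  47.8]
scene blk [369  35  40  26 284] [387.6  48.7]
scene blk [441  58  22  47 371] [450.8  81.2]
scene blk [518  89  21  11  70] [527.1  95.8]
scene blk [236 101  64  32 309] [277.4 113.5]
scene blk [504 100  21  11  74] [513.1 106.3]
scene blk [488 110  22  11  88] [497.1 116.6]
scene blk [280 116  97  66 205] [327.5 156. ]
scene blk [282 126  47  47 561] [303.5 159.1]
scene blk [244 189  17  22 130] [252.4 202.1]
scene blk [116 192  13  12  91] [121.8 197.5]
scene blk [337 205  14  13  95] [344.1 211.4]
scene blk [430 216  22  17 145] [440.3 224.1]
scene blk [100 228  25  25 458] [111.8 239.5]
scene blk [270 236  21  16 138] [280.9 243.5
[... 352 characters left out ...]
] [271.9  73.3]
side yel [206 170  22  17 282] [216.1 177.8]
side yel [ 447  253   50   50 1360] [471.  277.7]
side yel [270 290  22  23 400] [280.4 300.9]
side blk [335  50  62  51 351] [365.7  75.6]
side blk [115  68  48  22 557] [136.9  79. ]
side blk [ 67  77  34  19 412] [83.  85.3]
side blk [488 169  72  65 834] [528.7 201.2]
side blk [152 181  10  53 196] [157.2 196.5]
side blk [216 183  23  18 327] [227.1 191.7]
side blk [   0  205   47  104 1172] [ 11.7 247.4]
side blk [278 319  22  24 322] [288.7 332.3]
side wht [197 162  20   9 137] [206.5 166. ]
side wht [306 176  15  13  62] [314.9 182.5]
side blue [194 170  54  38 376] [222.5 192.7]
side blue [206 345  13  10  73] [212.1 349.5]
```

```bash
python3 - <<'E'
import cv2
for n,(x0,y0,x1,y1) in {"scene":(270,100,390,190),"side":(170,135,260,220)}.items():
    im=cv2.imread(f"pics/{n}0.png"); cv2.imwrite(f"pics/{n}_cups.png",cv2.resize(im[y0:y1,x0:x1],None,fx=5,fy=5,interpolation=cv2.INTER_CUBIC))
E
```

```text
(no output)
```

View pics/scene_jars.png

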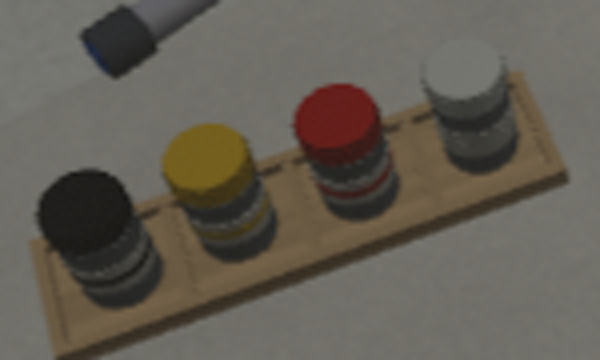

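View pics/scene_cups.png

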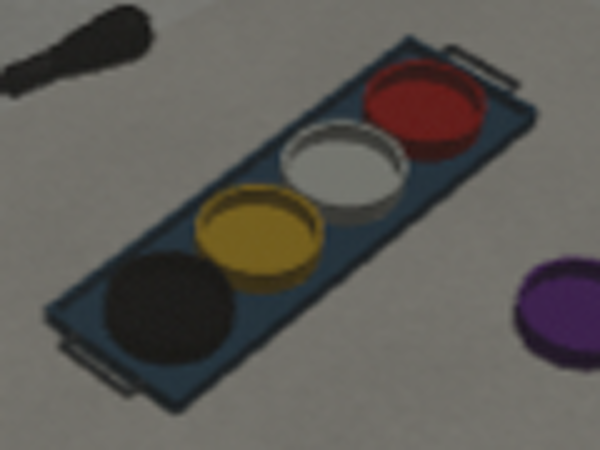

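View pics/side_jars.png

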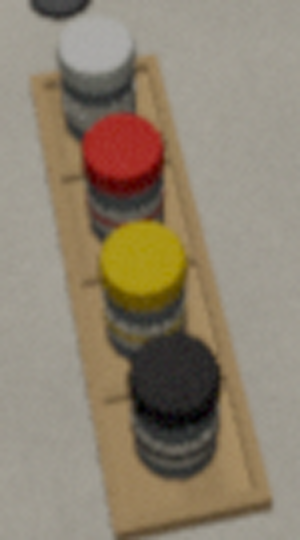

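View pics/side_cups.png

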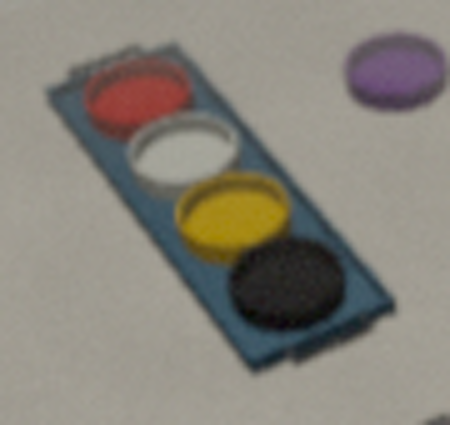

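```bash
python3 - <<'E'
from h import *
J={"black":((85,210),(175,372)),"yellow":((208,161),(143,260)),"red":((337,121),(123,150)),"white":((463,79),(97,52))}
C={"black":((170,301),(288,278)),"yellow":((260,229),(233,213)),"white":((344,165),(184,152)),"red":((425,104),(138,93))}
for nm,D,f,oa,ob,z in (("jar",J,4,(90,185),(245,235),77),("cup",C,5,(270,100),(170,135),19)):
    P=[]
    for k,(a,b) in D.items():
        a=np.array(a)/f+oa; b=np.array(b)/f+ob
        X,e=tri(a,b); p,q=plane("scene",a,z),plane("side",b,z); P.append((p+q)/2)
        print(nm,k,"tri",X.round(1),"gap",round(e,1),"sc",p[:2].round(1),"si",q[:2].round(1))
    P=np.array(P); print(np.diff(P,axis=0).round(1), np.linalg.norm(np.diff(P,axis=0),axis=1).round(1), np.degrees(np.arctan2(*(P[-1]-P[0])[[1,0]])))
# rack corners z=14, tray corners z=12
rs=[(31,240),(521,70),(568,177),(58,352)]
ri=[(32,75),(155,57),(270,500),(113,535)]
print("rack sc",[plane("scene",np.array(p)/4+(90,185),14)[:2].round(0) for p in rs])
print("rack si",[plane("side",np.array(p)/4+(245,235),14)[:2].round(0) for p in ri])
ts=[(47,315),(410,38),(537,112),(178,408)]
ti=[(48,95),(176,42),(395,302),(256,368)]
print("tray sc",[plane("scene",np.array(p)/5+(270,100),12)[:2].round(0) for p in ts])
print("tray si",[plane("side",np.array(p)/5+(170,135),12)[:2].round(0) for p in ti])
for n,p in(("scene",(284,270)),("scene",(348,238)),("side",(332,222)),("side",(311,182)),("scene",(253,200))): print(n,p,plane(n,p,0)[:2].round(0))
E
```

```text
jar black tri [ 483.6 -316.7   73.7] gap 0.8 sc [ 486.1 -316.3] si [ 483.1 -318.6]
jar yellow tri [ 494.5 -256.2   73.7] gap 2.1 sc [ 496.5 -255.6] si [ 494.  -259.2]
jar red tri [ 512.1 -192.8   73.4] gap 1.9 sc [ 514.2 -192.6] si [ 511.4 -196.3]
jar white tri [ 526.3 -126.7   71.1] gap 0.7 sc [ 530.5 -128. ] si [ 524.7 -131.5]
[[10.7 60.1 -0. ]
 [17.6 62.9  0. ]
 [14.8 64.7  0. ]] [61.  65.3 66.3] 77.09085592955627
cup black tri [517.2 147.   18.9] gap 2.9 sc [516.1 148.6] si [517.4 144.9]
cup yellow tri [506.9 213.4  18.5] gap 4.1 sc [505.6 215.3] si [507.1 209.8]
cup white tri [498.  278.1  18.3] gap 3.5 sc [497.  279.6] si [498.1 274.5]
cup red tri [489.4 343.4  18.7] gap 2.1 sc [488.7 344.4] si [489.5 341.2]
[[-10.4  65.9   0. ]
 [ -8.8  64.5   0. ]
 [ -8.5  65.8   0. ]] [66.7 65.1 66.3] 98.0384064125885
rack sc [array([ 434., -346.]), array([497., -81.]), array([ 575., -101.]), array([ 506., -362.])]
rack si [array([501., -83.]), array([ 572., -102.]), array([ 509., -367.]), array([ 436., -350.])]
tray sc [array([481., 100.]), array([439., 381.]), array([525., 393.]), array([567., 112.])]
tray si [array([441., 373.]), array([527., 391.]), array([565., 109.]), array([481.,  94.])]
scene (284, 270) [717. -68.]
scene (348, 238) [740.  89.]
side (332, 222) [725. -65.]
side (311, 182) [748.  96.]
scene (253, 200) [528. -13.]
```

The cup measurements agree within about 3 mm across the two views: 66 mm pitch, row direction 98.2°. The jars are at z≈77, row direction 76°. All of them are reachable. I now swing over towards the rack.

```bash
cat >> h.py <<'E'
from scipy.spatial.transform import Rotation as Ro
def go(x,y,z,yaw):
    s=sensors.get_state(); R=Ro.from_euler("xyz",s["orientation"]).as_matrix()
    d=R.T@(np.array([x,y,z])-s["ee_pos"])/10
    yw=np.degrees(s["orientation"][2])
    print("t",round(s["t"],2),"pos",s["ee_pos"].round(1),"rpy",np.degrees(s["orientation"]).round(1),"q",s["joint_pos"].round(2),"w",round(s["grip_width"],1),"F",s["contact_force"].round(1))
    print("dp cm",d.round(2),"spin",round(yw-yaw,1),"rows",round(np.linalg.norm(d)/4.17,1))
E
python3 -c "
from h import *
go(527.6,-129.7,180,76)"
```

```text
t 0.15 pos [172.6 468.8 230.6] rpy [-90.    0.1  69.8] q [1.22 0.24 0.   1.34 0.   1.57] w 85.3 F [ 0.6 -0.9 -0.2]
dp cm [-43.89   5.13 -53.99] spin -6.2 rows 16.7
```

>>> servo_tool(
  moves=[
    {"jaw": 60,"dp": [-2.2,0,-2.7],"spin": 0},
    {"jaw": 60,"dp": [-2.2,0,-2.7],"spin": 0},
    {"jaw": 60,"dp": [-2.2,0,-2.7],"spin": 0},
    {"jaw": 60,"dp": [-2.2,0,-2.7],"spin": 0},
    {"jaw": 60,"dp": [-2.2,0,-2.7],"spin": 0},
    {"jaw": 60,"dp": [-2.2,0,-2.7],"spin": 0},
    {"jaw": 60,"dp": [-2.2,0,-2.7],"spin": 0},
    {"jaw": 60,"dp": [-2.2,0,-2.7],"spin": 0},
    {"jaw": 60,"dp": [-2.2,0,-2.7],"spin": 0},
    {"jaw": 60,"dp": [-2.2,0,-2.7],"spin": 0},
  ],
  force=40,
)

```text
t: 0.98
ee_pos: [350.4, 167.8, 231.3]
orientation: [-1.571, -0.0, 1.218]
contact_force: [0.4, 0.1, 0.3]
grip_width: 51.6
```

```bash
python3 -c "
from h import *
go(527.6,-129.7,180,76)"
```

```text
t 0.98 pos [350.4 167.8 231.3] rpy [-90.   -0.   69.8] q [ 0.45  0.02 -0.25  1.3  -0.    0.8 ] w 51.6 F [0.4 0.1 0.3]
dp cm [-21.8    5.13 -26.9 ] spin -6.2 rows 8.4
```

>>> servo_tool(
  moves=[
    {"jaw": 60,"dp": [-2.2,0.5,-2.7],"spin": 0},
    {"jaw": 60,"dp": [-2.2,0.5,-2.7],"spin": 0},
    {"jaw": 60,"dp": [-2.2,0.5,-2.7],"spin": 0},
    {"jaw": 60,"dp": [-2.2,0.5,-2.7],"spin": 0},
    {"jaw": 60,"dp": [-2.2,0.5,-2.7],"spin": 0},
    {"jaw": 60,"dp": [-2.2,0.5,-2.7],"spin": 0},
    {"jaw": 60,"dp": [-2.2,0.5,-2.7],"spin": 0},
    {"jaw": 60,"dp": [-2.2,0.5,-2.7],"spin": 0},
    {"jaw": 60,"dp": [-2.2,0.5,-2.7],"spin": 0},
    {"jaw": 60,"dp": [-2.0,0.6,-2.6],"spin": -6.2},
  ],
)

```text
t: 1.82
ee_pos: [527.7, -130.0, 179.8]
orientation: [-1.571, 0.0, 1.327]
contact_force: [0.5, 0.8, -0.5]
grip_width: 51.0
```

>>> servo_tool(
  moves=[
    {"jaw": 60,"dp": [0,0,0],"spin": 0},
  ],
)

```text
t: 1.9
ee_pos: [529.1, -132.7, 178.1]
orientation: [-1.571, 0.002, 1.324]
contact_force: [0.5, 0.5, -0.8]
grip_width: 51.2
```

```bash
python3 -c "
from h import *
go(527.6,-129.7,180,76)
cv2.imwrite('pics/w1.png',optics.snapshot('wrist')[:,:,::-1])"
```

```text
t 1.9 pos [ 529.1 -132.7  178.1] rpy [-90.    0.1  75.9] q [-0.24  0.36  0.03  1.24 -0.    0.  ] w 51.2 F [ 0.5  0.5 -0.8]
dp cm [ 0.26 -0.19  0.22] spin -0.1 rows 0.1
```

View pics/w1.png

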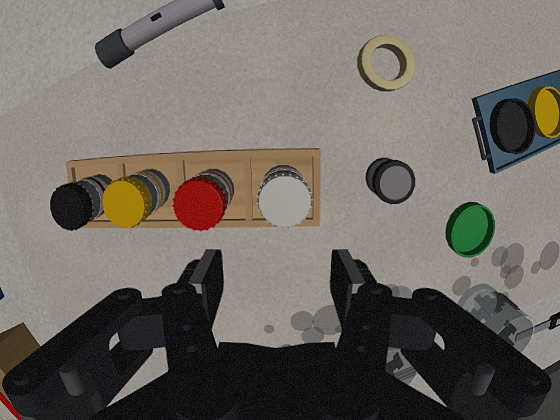

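The wrist picture shows the four lids at about (71,206), (127,203), (202,204) and (285,201). The rack row is horizontal in the image, so the yaw matches.

```bash
cat >> h.py <<'E'
def wrist(px,z,s=None):
    s=s or sensors.get_state(); c=optics.calibration("wrist"); K=c["mtx"]
    u=cv2.fisheye.undistortPoints(np.array([[px]],float),K,np.zeros(4))[0,0]
    M=c["mount"]; R=Ro.from_euler("xyz",s["orientation"]).as_matrix()
    o=R@M[:3,3]+s["ee_pos"]; d=R@M[:3,:3]@np.array([u[0],u[1],1])
    return o+d*(z-o[2])/d[2]
E
python3 - <<'E'
from h import *
s=sensors.get_state(); print(s['t'],s['ee_pos'],s['qd'].round(3))
for p in ((71,206),(127,203),(202,204),(285,201)): print(p,wrist(p,77).round(1))
print("cups",wrist((513,124),19).round(1))
im=cv2.imread('pics/w1.png'); cv2.imwrite('pics/w1c.png',cv2.resize(im[140:240,40:330],None,fx=2.7,fy=2.7,interpolation=cv2.INTER_CUBIC))
E
```

```text
1.95 [ 527.51673956 -130.35561258  178.50548242] [ 0.048 -0.048 -0.044  0.027  0.019  0.044]
(71, 206) [ 477.8 -308.5   77. ]
(127, 203) [ 490.3 -249.6   77. ]
(202, 204) [ 507.6 -185.9   77. ]
(285, 201) [ 521.4 -121.9   77. ]
cups [509.8 147.3  19. ]
```

View pics/w1c.png

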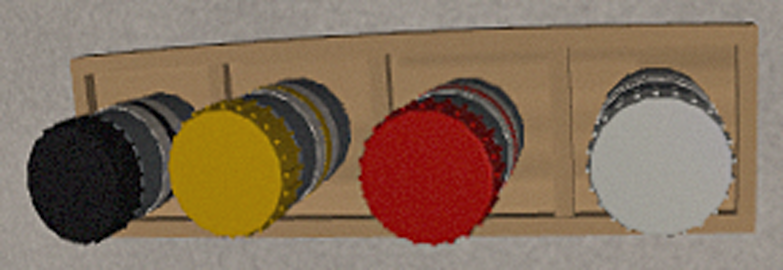

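The wrist view disagrees with the fixed views by about 6-8 mm. I let the arm settle and look again.

>>> servo_tool(
  moves=[
    {"jaw": 60,"dp": [0,0,0],"spin": 0},
    {"jaw": 60,"dp": [0,0,0],"spin": 0},
    {"jaw": 60,"dp": [0,0,0],"spin": 0},
  ],
)

```text
t: 2.2
ee_pos: [526.7, -126.9, 180.7]
orientation: [-1.571, -0.0, 1.327]
contact_force: [-0.1, -0.8, 0.7]
grip_width: 50.9
```

```bash
python3 - <<'E'
from h import *
s=sensors.get_state(); im=optics.snapshot("wrist")[:,:,::-1].copy(); cv2.imwrite("pics/w2.png",im)
s2=sensors.get_state()
print(s['ee_pos'],np.degrees(s['orientation']),s2['ee_pos'],s['joint_pos'])
H,S,V=cv2.split(cv2.cvtColor(im,cv2.COLOR_BGR2HSV))
M={"white":(S<40)&(V>140),"red":((H<8)|(H>172))&(S>150)&(V>100),"yel":(H>18)&(H<30)&(S>150)&(V>90)}
for k,m in M.items():
    n,_,st,ce=cv2.connectedComponentsWithStats(m.astype(np.uint8))
    for i in range(1,n):
        if st[i,4]>400 and st[i,1]<240:
            b=st[i]; print(k,b,ce[i].round(1),wrist(ce[i],77,s).round(1))
for n,p in (("scene",None),("side",None)):
    cv2.imwrite(f"pics/{n}2.png",optics.snapshot(n)[:,:,::-1])
# rack corners in wrist
for p in ((67,162),(319,149),(319,225)): print("rack",wrist(p,14,s).round(1))
E
```

```text
[ 526.73618675 -126.91672105  180.68593521] [-8.99977638e+01 -1.09256610e-02  7.60471267e+01] [ 526.88674772 -126.92284443  180.82333051] [-2.36549361e-01  3.49149966e-01  2.07904580e-02  1.24247452e+00
  1.90956315e-04  6.97421051e-03]
white [     0      0    560    347 131950] [269.5 150.3] [ 480.  -120.7   77. ]
white [366  52  28  31 679] [379.3  67.1] [434.7 -22.2  77. ]
red [ 168  183   52   51 1899] [192.4 208.5] [ 509.3 -192.1   77. ]
yel [530  90  30  51 979] [542.8 114.8] [495.8 146.7  77. ]
yel [  99  180   48   51 1637] [120.9 206.3] [ 491.9 -254.5   77. ]
rack [ 433.8 -343.2   14. ]
rack [494.3 -76.8  14. ]
rack [568.6 -93.   14. ]
```

View pics/scene2.png

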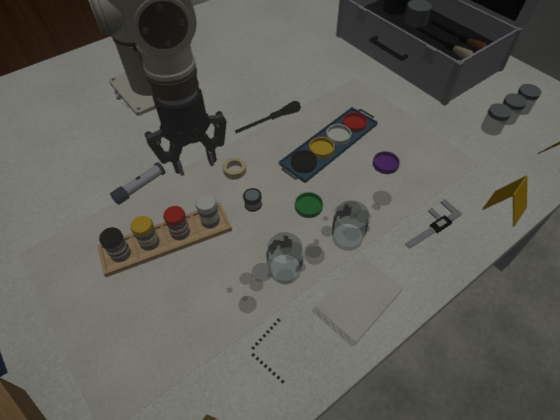

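View pics/side2.png

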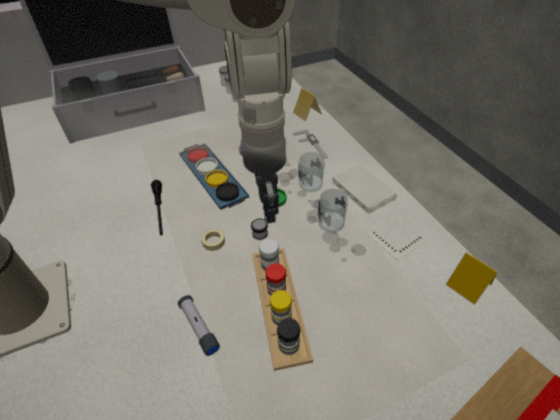

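The settled wrist view agrees to about 3 mm. It shows the arm had still been swinging when the earlier frame was taken. I lower to just above the lid and check centring.

>>> servo_tool(
  moves=[
    {"jaw": 60,"dp": [-0.1,2.0,0],"spin": 0},
    {"jaw": 60,"dp": [-0.1,2.5,0],"spin": 0},
    {"jaw": 60,"dp": [0,2.0,0],"spin": 0},
    {"jaw": 60,"dp": [0,1.0,0],"spin": 0},
    {"jaw": 60,"dp": [0,0,0],"spin": 0},
    {"jaw": 60,"dp": [0,0,0],"spin": 0},
    {"jaw": 60,"dp": [0,0,0],"spin": 0},
  ],
)

```text
t: 2.93
ee_pos: [527.8, -130.0, 106.7]
orientation: [-1.573, -0.0, 1.327]
contact_force: [0.5, 0.4, 0.8]
grip_width: 51.1
```

```bash
python3 - <<'E'
from h import *
go(526.4,-128.9,31,76)
s=sensors.get_state(); im=optics.snapshot("wrist")[:,:,::-1].copy(); cv2.imwrite("pics/w3.png",im)
E
```

```text
t 2.93 pos [ 527.8 -130.   106.7] rpy [-90.1  -0.   76. ] q [-0.24  0.41 -0.1   1.06  0.    0.  ] w 51.1 F [0.5 0.4 0.8]
dp cm [0.08 7.57 0.18] spin 0.0 rows 1.8
```

View pics/w3.png

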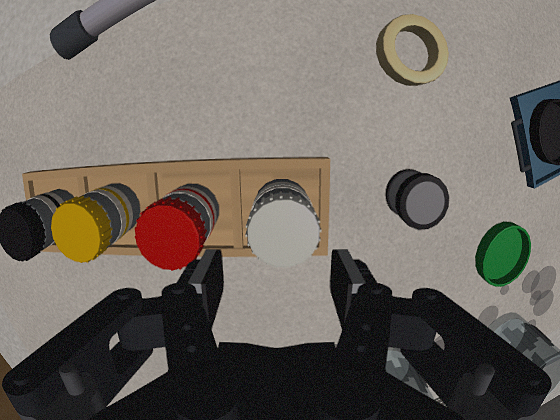

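```bash
python3 - <<'E'
from h import *
s=sensors.get_state(); print(s['ee_pos'],s['orientation'])
for p in ((283,232),(246,232),(320,232),(170,237),(81,233)): print(p,wrist(p,77,s).round(1))
E
```

```text
[ 527.95914023 -130.16175624  106.92395972] [-1.57378158e+00  1.21061744e-05  1.32640377e+00]
(283, 232) [ 522.2 -124.9   77. ]
(246, 232) [ 517.2 -145.2   77. ]
(320, 232) [ 527.3 -104.5   77. ]
(170, 237) [ 509.8 -190.1   77. ]
(81, 233) [ 493.4 -251.5   77. ]
```

>>> servo_tool(
  moves=[
    {"jaw": 60,"dp": [0.2,0,0.4],"spin": 0},
    {"jaw": 60,"dp": [0,1.5,0],"spin": 0},
    {"jaw": 60,"dp": [0,2.0,0],"spin": 0},
    {"jaw": 60,"dp": [0,2.0,0],"spin": 0},
    {"jaw": 60,"dp": [0,1.5,0],"spin": 0},
    {"jaw": 60,"dp": [0,0.6,0],"spin": 0},
    {"jaw": 60,"dp": [0,0,0],"spin": 0},
    {"jaw": 60,"dp": [0,0,0],"spin": 0},
  ],
)

```text
t: 3.65
ee_pos: [525.0, -127.0, 32.1]
orientation: [-1.575, -0.0, 1.326]
contact_force: [-1.7, 2.4, 8.0]
grip_width: 51.0
```

```bash
python3 - <<'E'
from h import *
go(524.5,-127,31,76)
s=sensors.get_state(); im=optics.snapshot("wrist")[:,:,::-1].copy(); cv2.imwrite("pics/w4.png",im)
E
```

```text
t 3.65 pos [ 525.  -127.    32.1] rpy [-90.2  -0.   76. ] q [-0.24  0.48 -0.2   0.88  0.    0.01] w 51.0 F [-1.7  2.4  8. ]
dp cm [-0.01  0.11  0.05] spin 0.0 rows 0.0
```

View pics/w4.png

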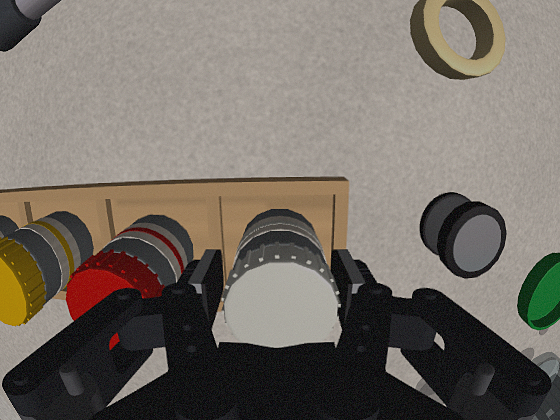

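The white lid sits between both pads at about (282,305). There is a small 8 N upward reading, so I recheck it before closing.

>>> servo_tool(
  moves=[
    {"jaw": 60,"dp": [0,0,0],"spin": 0},
    {"jaw": 60,"dp": [0,0,0],"spin": 0},
  ],
)

```text
t: 3.87
ee_pos: [524.7, -127.0, 32.0]
orientation: [-1.575, -0.0, 1.326]
contact_force: [-1.4, 2.6, 8.8]
grip_width: 51.1
```

```bash
python3 - <<'E'
from h import *
go(524.5,-127,31,76); print(sensors.get_state()["moment"])
im=optics.snapshot("scene")[:,:,::-1]; cv2.imwrite("pics/s4.png",cv2.resize(im[100:290,80:300],None,fx=3,fy=3))
im=optics.snapshot("side")[:,:,::-1]; cv2.imwrite("pics/d4.png",cv2.resize(im[180:380,190:370],None,fx=3,fy=3))
E
```

```text
t 3.87 pos [ 524.7 -127.    32. ] rpy [-90.2  -0.   76. ] q [-0.24  0.48 -0.2   0.88  0.    0.01] w 51.1 F [-1.4  2.6  8.8]
dp cm [-0.    0.1   0.03] spin -0.0 rows 0.0
[ 0.00263796  0.47764885 -0.10941975]
```

View pics/s4.png

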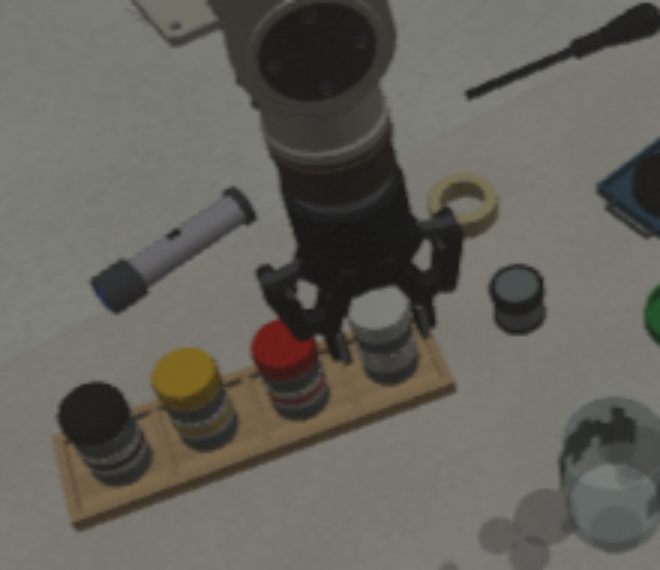

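View pics/d4.png

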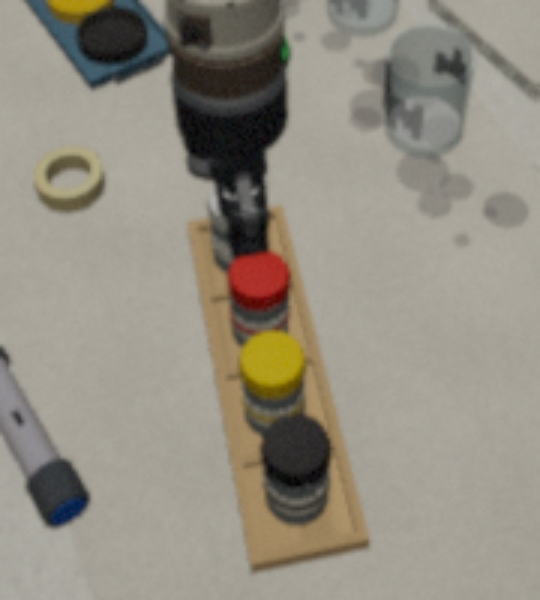

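The left knuckle seems to rest lightly on the red lid (66 mm away). I raise 6 mm, then grip.

>>> servo_tool(
  moves=[
    {"jaw": 60,"dp": [0,-0.7,0],"spin": 0},
    {"jaw": 60,"dp": [0,0,0],"spin": 0},
    {"jaw": 60,"dp": [0,0,0],"spin": 0},
  ],
)

```text
t: 4.22
ee_pos: [524.2, -127.2, 37.4]
orientation: [-1.573, -0.0, 1.326]
contact_force: [-0.6, 0.4, -0.6]
grip_width: 51.2
```

```bash
python3 -c "
from h import *
go(524.5,-127,38,76)"
```

```text
t 4.22 pos [ 524.2 -127.2   37.4] rpy [-90.1  -0.   76. ] q [-0.24  0.48 -0.19  0.9   0.    0.01] w 51.2 F [-0.6  0.4 -0.6]
dp cm [ 0.03 -0.06 -0.03] spin -0.0 rows 0.0
```

Contact is gone. I close.

>>> servo_tool(
  moves=[
    {"jaw": 40,"dp": [0,-0.1,0],"spin": 0},
    {"jaw": 20,"dp": [0,0,0],"spin": 0},
    {"jaw": 20,"dp": [0,0,0],"spin": 0},
    {"jaw": 20,"dp": [0,0,0],"spin": 0},
    {"jaw": 20,"dp": [0,0,0],"spin": 0},
    {"jaw": 20,"dp": [0,0,0],"spin": 0},
  ],
  force=35,
)

```text
t: 4.72
ee_pos: [523.6, -127.1, 37.6]
orientation: [-1.571, -0.0, 1.326]
contact_force: [0.0, 0.5, 5.3]
grip_width: 41.8
```

>>> servo_tool(
  moves=[
    {"jaw": 20,"dp": [0,-0.5,0],"spin": 0},
    {"jaw": 20,"dp": [0,-1,0],"spin": 0},
    {"jaw": 20,"dp": [0,-2,0],"spin": 0},
    {"jaw": 20,"dp": [0,-2,0],"spin": 0},
    {"jaw": 20,"dp": [0,-2,0],"spin": 0},
    {"jaw": 20,"dp": [0,-2,0],"spin": 0},
    {"jaw": 20,"dp": [0,-1.5,0],"spin": 0},
    {"jaw": 20,"dp": [0,-0.5,0],"spin": 0},
    {"jaw": 20,"dp": [0,0,0],"spin": 0},
  ],
)

```text
t: 5.47
ee_pos: [524.3, -127.4, 154.0]
orientation: [-1.574, 0.0, 1.326]
contact_force: [-0.0, -0.1, -1.8]
grip_width: 41.4
```

```bash
python3 -c "
from h import *
go(497.5,277.5,155,98.2)
cv2.imwrite('pics/w5.png',optics.snapshot('wrist')[:,:,::-1])
cv2.imwrite('pics/s5.png',optics.snapshot('scene')[:,:,::-1])"
```

```text
t 5.47 pos [ 524.3 -127.4  154. ] rpy [-90.2   0.   76. ] q [-0.24  0.36 -0.04  1.17 -0.    0.01] w 41.4 F [-0.  -0.1 -1.8]
dp cm [38.64 -0.14 12.41] spin -22.2 rows 9.7
```

View pics/w5.png

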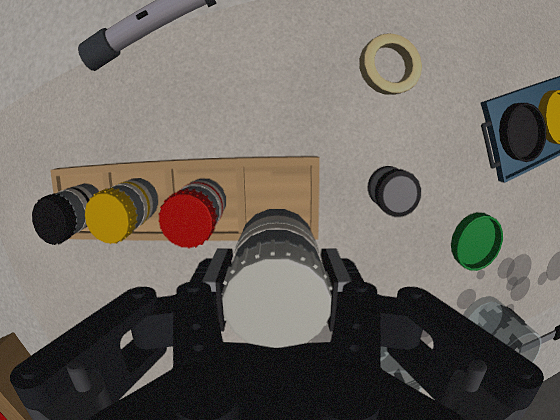

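View pics/s5.png

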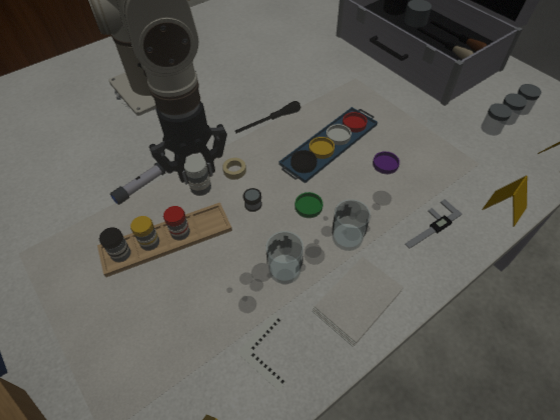

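The white jar is held upright, lid about (277,302), and the scene view confirms the lift. I check its offset in the hand and head to the tray.

```bash
python3 - <<'E'
from h import *
s=sensors.get_state(); z=s['ee_pos'][2]
im=cv2.imread('pics/w5.png'); H,S,V=cv2.split(cv2.cvtColor(im,cv2.COLOR_BGR2HSV)); m=(V>110)&(S<60)
for y in range(262,345,8):
    r=np.where(m[y,200:350])[0]+200; print(y,r.min(),r.max() if len(r) else None)
R=Ro.from_euler("xyz",s["orientation"]).as_matrix()
for v in (295,300,305): print(v,(R.T@(wrist((277,v),z+39.4,s)-s['ee_pos'])).round(1))
for p in ((187,217),(109,217),(55,218)): print(p,wrist(p,77,s).round(1))
E
```

```text
262 241 297
270 232 313
278 232 325
286 211 342
294 224 330
302 223 330
310 223 330
318 224 328
326 225 327
334 222 330
342 236 311
295 [  0.2 -39.4   6.1]
300 [  0.2 -39.4   4. ]
305 [  0.2 -39.4   1.8]
(187, 217) [ 504.8 -188.6   77. ]
(109, 217) [ 489.6 -251.3   77. ]
(55, 218) [ 477.4 -305.8   77. ]
```

>>> servo_tool(
  moves=[
    {"jaw": 20,"dp": [3.5,0,1.1],"spin": 0},
    {"jaw": 20,"dp": [3.5,0,1.1],"spin": 0},
    {"jaw": 20,"dp": [3.5,0,1.1],"spin": 0},
    {"jaw": 20,"dp": [3.5,0,1.1],"spin": 0},
    {"jaw": 20,"dp": [3.5,0,1.1],"spin": 0},
    {"jaw": 20,"dp": [3.5,0,1.1],"spin": 0},
    {"jaw": 20,"dp": [3.5,0,1.1],"spin": 0},
    {"jaw": 20,"dp": [3.5,0,1.1],"spin": 0},
    {"jaw": 20,"dp": [3.5,0,1.1],"spin": 0},
    {"jaw": 20,"dp": [3.5,0,1.1],"spin": 0},
  ],
)

```text
t: 6.4
ee_pos: [499.9, 240.4, 150.5]
orientation: [-1.568, 0.002, 1.326]
contact_force: [0.9, -0.1, -1.4]
grip_width: 41.1
```

>>> servo_tool(
  moves=[
    {"jaw": 20,"dp": [2.5,0,1.0],"spin": 0},
    {"jaw": 20,"dp": [1.0,0,0.4],"spin": 0},
    {"jaw": 20,"dp": [0,0,0],"spin": -5.5},
    {"jaw": 20,"dp": [0,0,0],"spin": -5.5},
    {"jaw": 20,"dp": [0,0,0],"spin": -5.5},
    {"jaw": 20,"dp": [0,0,0],"spin": -5.7},
    {"jaw": 20,"dp": [0,0,0],"spin": 0},
    {"jaw": 20,"dp": [0,0,0],"spin": 0},
    {"jaw": 20,"dp": [0,0,0],"spin": 0},
    {"jaw": 20,"dp": [0,0,0],"spin": 0},
  ],
)

```text
t: 7.23
ee_pos: [496.2, 276.0, 151.9]
orientation: [-1.57, 0.0, 1.712]
contact_force: [-0.9, -0.6, -0.5]
grip_width: 41.4
```

```bash
python3 -c "
from h import *
go(497.5,277.5,155,98.2)
cv2.imwrite('pics/w6.png',optics.snapshot('wrist')[:,:,::-1])"
```

```text
t 7.23 pos [496.2 276.  151.9] rpy [-90.    0.   98.1] q [ 0.51  0.42  0.05  1.2  -0.    0.37] w 41.4 F [-0.9 -0.6 -0.5]
dp cm [ 0.13 -0.31 -0.15] spin -0.1 rows 0.1
```

View pics/w6.png

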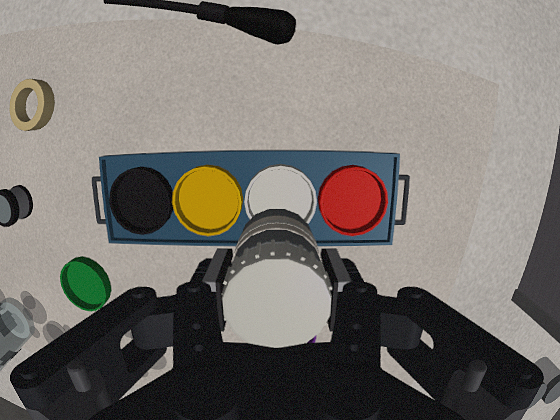

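The tray is level in the image: cups at about (142,200), (207,200), (280,199) and (353,200), with the held jar centred in the hand.

```bash
python3 - <<'E'
from h import *
s=sensors.get_state()
im=cv2.imread('pics/w6.png'); H,S,V=cv2.split(cv2.cvtColor(im,cv2.COLOR_BGR2HSV))
for k,m in {"red":((H<8)|(H>172))&(S>130)&(V>50),"yel":(H>15)&(H<32)&(S>130)&(V>60),"blk":(V<42)}.items():
    n,_,st,ce=cv2.connectedComponentsWithStats(m.astype(np.uint8))
    for i in range(1,n):
        if st[i,4]>1500 and st[i,1]<230:
            b=st[i]; c=(b[0]+b[2]/2,b[1]+b[3]/2); print(k,b,c,ce[i].round(1),wrist(c,19,s).round(1))
print("white",wrist((280,199),19,s).round(1))
print("tray",[wrist(p,12,s)[:2].round(0) for p in ((100,157),(399,154),(391,244),(109,242))])
E
```

```text
red [ 318  165   70   71 3815] (np.float64(353.0), np.float64(200.5)) [352.3 200.1] [485.5 343.8  19. ]
yel [ 172  165   71   71 3904] (np.float64(207.5), np.float64(200.5)) [207.1 199.9] [504.  215.8  19. ]
blk [ 104    0  192   44 3046] (np.float64(200.0), np.float64(22.0)) [231.8  17.1] [347.2 188.4  19. ]
blk [ 109  167   64   67 3339] (np.float64(141.0), np.float64(200.5)) [140.9 199.9] [512.8 151.9  19. ]
white [493.6 279.2  19. ]
tray [array([478., 102.]), array([437., 381.]), array([524., 393.]), array([564., 113.])]
```

Three views now agree on the white cup at about (497, 278.5). I lower.

>>> servo_tool(
  moves=[
    {"jaw": 20,"dp": [0.2,0,-0.2],"spin": 0},
    {"jaw": 20,"dp": [0,1.5,0],"spin": 0},
    {"jaw": 20,"dp": [0,2.5,0],"spin": 0},
    {"jaw": 20,"dp": [0,2.5,0],"spin": 0},
    {"jaw": 20,"dp": [0,2.0,0],"spin": 0},
    {"jaw": 20,"dp": [0,1.0,0],"spin": 0},
    {"jaw": 20,"dp": [0,0.5,0],"spin": 0},
    {"jaw": 20,"dp": [0,0.4,0],"spin": 0},
    {"jaw": 20,"dp": [0,0,0],"spin": 0},
    {"jaw": 20,"dp": [0,0,0],"spin": 0},
  ],
)

```text
t: 8.12
ee_pos: [498.8, 279.2, 49.4]
orientation: [-1.573, -0.001, 1.714]
contact_force: [-0.1, -0.2, -0.1]
grip_width: 41.5
```

```bash
python3 -c "
from h import *
go(497.5,278.5,38,98.2)
cv2.imwrite('pics/w7.png',optics.snapshot('wrist')[:,:,::-1])"
```

```text
t 8.12 pos [498.8 279.2  49.4] rpy [-90.1  -0.   98.2] q [ 0.51  0.52 -0.09  0.97  0.    0.37] w 41.5 F [-0.1 -0.2 -0.1]
dp cm [-0.06  1.14  0.14] spin -0.0 rows 0.3
```

View pics/w7.png

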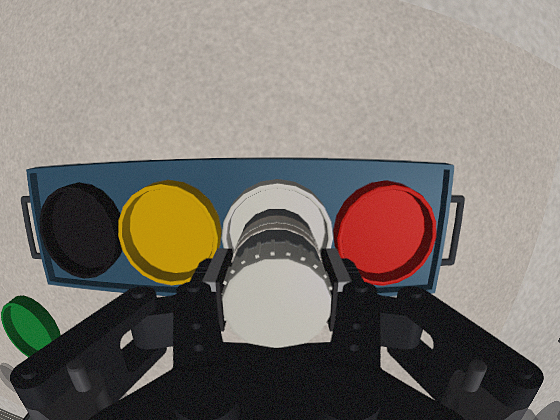

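The jar is centred over the white cup along the row (278 against 277). I lower the last 11 mm and watch the force.

>>> servo_tool(
  moves=[
    {"jaw": 20,"dp": [0,0.4,0.1],"spin": 0},
    {"jaw": 20,"dp": [0,0.4,0],"spin": 0},
    {"jaw": 20,"dp": [0,0.2,0],"spin": 0},
    {"jaw": 20,"dp": [0,0.1,0],"spin": 0},
    {"jaw": 20,"dp": [0,0,0],"spin": 0},
    {"jaw": 20,"dp": [0,0,0],"spin": 0},
    {"jaw": 20,"dp": [0,0,0],"spin": 0},
  ],
)

```text
t: 8.75
ee_pos: [496.8, 278.5, 37.6]
orientation: [-1.571, 0.0, 1.714]
contact_force: [-2.1, -0.6, 2.6]
grip_width: 41.2
```

Contact at the expected height. I release and retreat.

>>> servo_tool(
  moves=[
    {"jaw": 52,"dp": [0,0.05,0],"spin": 0},
    {"jaw": 58,"dp": [0,0,0],"spin": 0},
    {"jaw": 58,"dp": [0,0,0],"spin": 0},
    {"jaw": 58,"dp": [0,0,0],"spin": 0},
  ],
)

```text
t: 9.08
ee_pos: [497.1, 278.7, 36.6]
orientation: [-1.571, -0.0, 1.714]
contact_force: [-0.2, -0.6, 0.4]
grip_width: 49.5
```

>>> servo_tool(
  moves=[
    {"jaw": 58,"dp": [0,-0.5,0],"spin": 0},
    {"jaw": 58,"dp": [0,-1.5,0],"spin": 0},
    {"jaw": 58,"dp": [0,-2.5,0],"spin": 0},
    {"jaw": 58,"dp": [0,-3,0],"spin": 0},
    {"jaw": 58,"dp": [0,-2.5,0],"spin": 0},
    {"jaw": 58,"dp": [0,-1.5,0],"spin": 0},
    {"jaw": 58,"dp": [0,-0.5,0],"spin": 0},
    {"jaw": 58,"dp": [0,0,0],"spin": 0},
    {"jaw": 58,"dp": [0,0,0],"spin": 0},
  ],
)

```text
t: 9.83
ee_pos: [496.6, 278.4, 156.2]
orientation: [-1.57, 0.0, 1.714]
contact_force: [-0.3, -1.3, -0.2]
grip_width: 49.3
```

```bash
python3 -c "
from h import *
go(510,-192,110,76)
cv2.imwrite('pics/w8.png',optics.snapshot('wrist')[:,:,::-1])"
```

```text
t 9.83 pos [496.6 278.4 156.2] rpy [-90.    0.   98.2] q [ 0.51  0.42  0.06  1.21 -0.    0.37] w 49.3 F [-0.3 -1.3 -0.2]
dp cm [-46.75   4.64   5.37] spin 22.2 rows 11.3
```

View pics/w8.png

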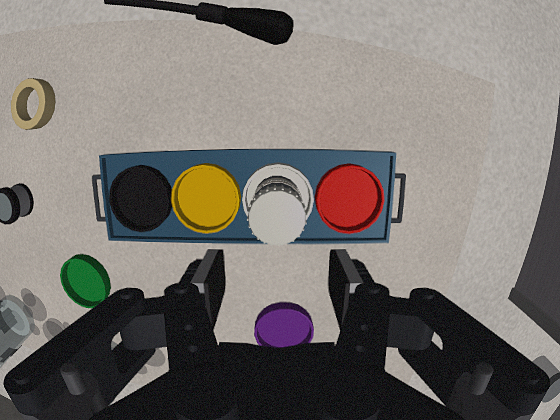

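White stands inside its cup, lid about (277,218) over the cup at (278,198). I go back for red.

>>> servo_tool(
  moves=[
    {"jaw": 58,"dp": [-3.6,0,0.4],"spin": 0},
    {"jaw": 58,"dp": [-3.6,0,0.4],"spin": 0},
    {"jaw": 58,"dp": [-3.6,0,0.4],"spin": 0},
    {"jaw": 58,"dp": [-3.6,0,0.4],"spin": 0},
    {"jaw": 58,"dp": [-3.6,0,0.4],"spin": 0},
    {"jaw": 58,"dp": [-3.6,0,0.4],"spin": 0},
    {"jaw": 58,"dp": [-3.6,0,0.4],"spin": 0},
    {"jaw": 58,"dp": [-3.6,0,0.4],"spin": 0},
    {"jaw": 58,"dp": [-3.6,0,0.4],"spin": 0},
    {"jaw": 58,"dp": [-3.6,0,0.4],"spin": 0},
  ],
)

```text
t: 10.72
ee_pos: [507.2, -85.0, 155.0]
orientation: [-1.568, -0.001, 1.714]
contact_force: [0.4, -0.1, -0.1]
grip_width: 49.7
```

>>> servo_tool(
  moves=[
    {"jaw": 58,"dp": [-3.6,0,0.4],"spin": 0},
    {"jaw": 58,"dp": [-3.6,0,0.5],"spin": 0},
    {"jaw": 58,"dp": [-3.0,0,0.5],"spin": 0},
    {"jaw": 58,"dp": [-0.5,0,0],"spin": 5.5},
    {"jaw": 58,"dp": [0,0,0],"spin": 5.5},
    {"jaw": 58,"dp": [0,1,0],"spin": 5.5},
    {"jaw": 58,"dp": [0,2,0],"spin": 5.7},
    {"jaw": 58,"dp": [0,1,0],"spin": 0},
    {"jaw": 58,"dp": [0,0.5,0],"spin": 0},
    {"jaw": 58,"dp": [0,0,0],"spin": 0},
  ],
)

```text
t: 11.55
ee_pos: [508.3, -190.6, 109.4]
orientation: [-1.566, -0.001, 1.328]
contact_force: [0.2, 0.4, 0.2]
grip_width: 49.4
```

>>> servo_tool(
  moves=[
    {"jaw": 58,"dp": [0,0,0],"spin": 0},
    {"jaw": 58,"dp": [0,0,0],"spin": 0},
    {"jaw": 58,"dp": [0,0,0],"spin": 0},
    {"jaw": 58,"dp": [0,0,0],"spin": 0},
  ],
)

```text
t: 11.88
ee_pos: [510.6, -191.5, 112.7]
orientation: [-1.573, 0.0, 1.327]
contact_force: [-0.3, 0.2, -0.5]
grip_width: 49.2
```

```bash
python3 -c "
from h import *
go(508.5,-192,38,76)
cv2.imwrite('pics/w9.png',optics.snapshot('wrist')[:,:,::-1])"
```

```text
t 11.88 pos [ 510.6 -191.5  112.7] rpy [-90.1   0.   76. ] q [-0.36  0.41 -0.08  1.08 -0.   -0.11] w 49.2 F [-0.3  0.2 -0.5]
dp cm [-0.1   7.47  0.21] spin 0.0 rows 1.8
```

View pics/w9.png

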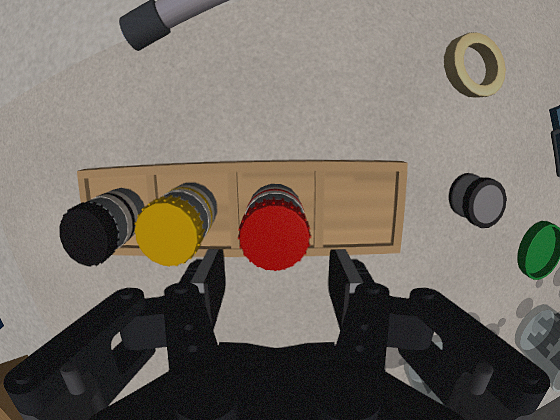

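```bash
python3 - <<'E'
from h import *
s=sensors.get_state(); R=Ro.from_euler("xyz",s["orientation"]).as_matrix(); print(s['ee_pos'])
for p in ((275,236),(169,233),(90,233)): X=wrist(p,77,s); print(X.round(1),(R.T@(X-s['ee_pos'])).round(1))
E
```

```text
[ 510.48405435 -191.44595357  112.5576029 ]
[ 507.9 -191.6   77. ] [-0.8 35.6  2.5]
[ 491.2 -253.6   77. ] [-65.   35.6   3.8]
[ 478.5 -309.8   77. ] [-122.5   35.6    2.4]
```

>>> servo_tool(
  moves=[
    {"jaw": 58,"dp": [0,0,0.3],"spin": 0},
    {"jaw": 58,"dp": [0,1.5,0],"spin": 0},
    {"jaw": 58,"dp": [0,2.0,0],"spin": 0},
    {"jaw": 58,"dp": [0,2.0,0],"spin": 0},
    {"jaw": 58,"dp": [0,1.3,0],"spin": 0},
    {"jaw": 58,"dp": [0,0.5,0],"spin": 0},
    {"jaw": 58,"dp": [0,0,0],"spin": 0},
    {"jaw": 58,"dp": [0,0,0],"spin": 0},
    {"jaw": 58,"dp": [0,0,0],"spin": 0},
  ],
)

```text
t: 12.68
ee_pos: [508.0, -191.0, 40.0]
orientation: [-1.573, 0.0, 1.326]
contact_force: [0.4, 0.3, 0.4]
grip_width: 49.4
```

>>> servo_tool(
  moves=[
    {"jaw": 50,"dp": [0,0.2,0],"spin": 0},
    {"jaw": 20,"dp": [0,0,0],"spin": 0},
    {"jaw": 20,"dp": [0,0,0],"spin": 0},
    {"jaw": 20,"dp": [0,0,0],"spin": 0},
    {"jaw": 20,"dp": [0,0,0],"spin": 0},
    {"jaw": 20,"dp": [0,0,0],"spin": 0},
  ],
)

```text
t: 13.18
ee_pos: [508.4, -191.4, 38.2]
orientation: [-1.574, 0.001, 1.326]
contact_force: [0.4, -1.3, 5.8]
grip_width: 41.2
```

>>> servo_tool(
  moves=[
    {"jaw": 20,"dp": [0,-0.5,0],"spin": 0},
    {"jaw": 20,"dp": [0,-1,0],"spin": 0},
    {"jaw": 20,"dp": [0,-2,0],"spin": 0},
    {"jaw": 20,"dp": [0,-2,0],"spin": 0},
    {"jaw": 20,"dp": [0,-2,0],"spin": 0},
    {"jaw": 20,"dp": [0,-2,0],"spin": 0},
    {"jaw": 20,"dp": [0,-1.5,0],"spin": 0},
    {"jaw": 20,"dp": [0,-0.5,0],"spin": 0},
    {"jaw": 20,"dp": [0,0,0],"spin": 0},
  ],
)

```text
t: 13.93
ee_pos: [507.9, -190.8, 153.5]
orientation: [-1.574, 0.0, 1.326]
contact_force: [-0.5, -0.2, -1.7]
grip_width: 41.2
```

```bash
python3 -c "
from h import *
go(487.5,343.9,155,98.2)
cv2.imwrite('pics/w10.png',optics.snapshot('wrist')[:,:,::-1])"
```

```text
t 13.93 pos [ 507.9 -190.8  153.5] rpy [-90.2   0.   76. ] q [-0.36  0.37 -0.03  1.17  0.   -0.11] w 41.2 F [-0.5 -0.2 -1.7]
dp cm [51.38 -0.2  14.92] spin -22.2 rows 12.8
```

View pics/w10.png

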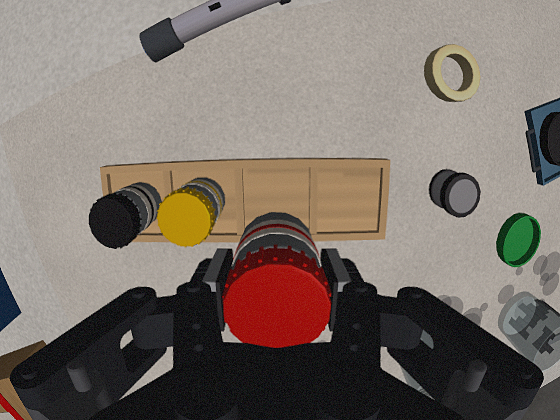

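Red is held upright, lid about (276,305). I carry it to the red cup.

>>> servo_tool(
  moves=[
    {"jaw": 20,"dp": [3.5,0,1.0],"spin": 0},
    {"jaw": 20,"dp": [3.5,0,1.0],"spin": 0},
    {"jaw": 20,"dp": [3.5,0,1.0],"spin": 0},
    {"jaw": 20,"dp": [3.5,0,1.0],"spin": 0},
    {"jaw": 20,"dp": [3.5,0,1.0],"spin": 0},
    {"jaw": 20,"dp": [3.5,0,1.0],"spin": 0},
    {"jaw": 20,"dp": [3.5,0,1.0],"spin": 0},
    {"jaw": 20,"dp": [3.5,0,1.0],"spin": 0},
    {"jaw": 20,"dp": [3.5,0,1.0],"spin": 0},
    {"jaw": 20,"dp": [3.5,0,1.0],"spin": 0},
  ],
)

```text
t: 14.82
ee_pos: [493.2, 174.6, 150.1]
orientation: [-1.568, 0.002, 1.326]
contact_force: [0.4, -0.5, -0.3]
grip_width: 41.1
```

>>> servo_tool(
  moves=[
    {"jaw": 20,"dp": [3.5,0,1.0],"spin": 0},
    {"jaw": 20,"dp": [3.5,0,1.0],"spin": 0},
    {"jaw": 20,"dp": [3.5,0,1.0],"spin": 0},
    {"jaw": 20,"dp": [3.5,0,1.0],"spin": 0},
    {"jaw": 20,"dp": [2.0,0,0.7],"spin": 0},
    {"jaw": 20,"dp": [0.4,0,0.2],"spin": -5.5},
    {"jaw": 20,"dp": [0,0,0],"spin": -5.5},
    {"jaw": 20,"dp": [0,0,0],"spin": -5.5},
    {"jaw": 20,"dp": [0,0,0],"spin": -5.7},
    {"jaw": 20,"dp": [0,0,0],"spin": 0},
  ],
)

```text
t: 15.65
ee_pos: [485.8, 343.7, 149.6]
orientation: [-1.567, 0.002, 1.716]
contact_force: [0.4, 0.2, -1.0]
grip_width: 41.3
```

>>> servo_tool(
  moves=[
    {"jaw": 20,"dp": [0,1.5,0],"spin": 0},
    {"jaw": 20,"dp": [0,1.5,0],"spin": 0},
    {"jaw": 20,"dp": [0,0.5,0],"spin": 0},
    {"jaw": 20,"dp": [0,0,0],"spin": 0},
    {"jaw": 20,"dp": [0,0,0],"spin": 0},
    {"jaw": 20,"dp": [0,0,0],"spin": 0},
    {"jaw": 20,"dp": [0,0,0],"spin": 0},
  ],
)

```text
t: 16.23
ee_pos: [487.6, 344.5, 117.7]
orientation: [-1.572, -0.001, 1.713]
contact_force: [0.5, 0.3, -1.1]
grip_width: 41.3
```

```bash
python3 -c "
from h import *
go(487.5,343.9,38,98.2)
cv2.imwrite('pics/w11.png',optics.snapshot('wrist')[:,:,::-1])"
```

```text
t 16.23 pos [487.6 344.5 117.7] rpy [-90.1  -0.   98.2] q [ 0.62  0.5   0.08  1.15 -0.    0.47] w 41.3 F [ 0.5  0.3 -1.1]
dp cm [-0.07  7.97  0.03] spin -0.0 rows 1.9
```

View pics/w11.png

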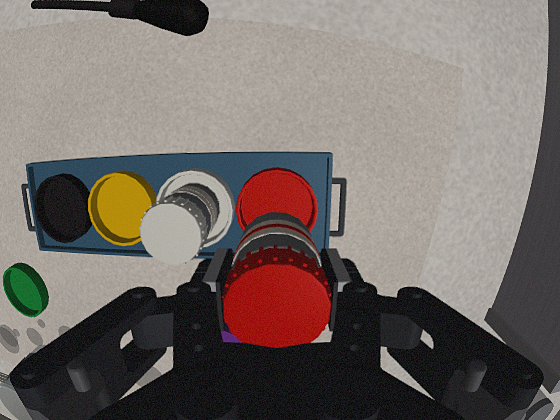

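Aligned with the red cup (cup x≈277, jar x≈276). I lower.

>>> servo_tool(
  moves=[
    {"jaw": 20,"dp": [0,1.5,0],"spin": 0},
    {"jaw": 20,"dp": [0,2.0,0],"spin": 0},
    {"jaw": 20,"dp": [0,1.8,0],"spin": 0},
    {"jaw": 20,"dp": [0,1.0,0],"spin": 0},
    {"jaw": 20,"dp": [0,0.6,0],"spin": 0},
    {"jaw": 20,"dp": [0,0.5,0],"spin": 0},
    {"jaw": 20,"dp": [0,0.3,0],"spin": 0},
    {"jaw": 20,"dp": [0,0,0],"spin": 0},
    {"jaw": 20,"dp": [0,0,0],"spin": 0},
    {"jaw": 20,"dp": [0,0,0],"spin": 0},
  ],
)

```text
t: 17.12
ee_pos: [487.6, 344.6, 40.7]
orientation: [-1.572, -0.001, 1.714]
contact_force: [-0.5, -0.2, -1.2]
grip_width: 41.3
```

>>> servo_tool(
  moves=[
    {"jaw": 20,"dp": [0,0.2,0],"spin": 0},
    {"jaw": 20,"dp": [0,0.1,0],"spin": 0},
    {"jaw": 20,"dp": [0,0,0],"spin": 0},
    {"jaw": 20,"dp": [0,0,0],"spin": 0},
    {"jaw": 20,"dp": [0,0,0],"spin": 0},
  ],
)

```text
t: 17.53
ee_pos: [487.6, 344.6, 38.2]
orientation: [-1.573, -0.001, 1.714]
contact_force: [-1.0, -0.5, 4.5]
grip_width: 41.2
```

Seated. I release, retreat, and go back for yellow.

>>> servo_tool(
  moves=[
    {"jaw": 52,"dp": [0,0,0],"spin": 0},
    {"jaw": 58,"dp": [0,0,0],"spin": 0},
    {"jaw": 58,"dp": [0,0,0],"spin": 0},
    {"jaw": 58,"dp": [0,0,0],"spin": 0},
  ],
)

```text
t: 17.87
ee_pos: [486.9, 344.1, 36.5]
orientation: [-1.57, 0.0, 1.714]
contact_force: [0.1, -0.1, -0.5]
grip_width: 49.1
```

>>> servo_tool(
  moves=[
    {"jaw": 58,"dp": [0,-0.5,0],"spin": 0},
    {"jaw": 58,"dp": [0,-1.5,0],"spin": 0},
    {"jaw": 58,"dp": [0,-2.5,0],"spin": 0},
    {"jaw": 58,"dp": [0,-3,0],"spin": 0},
    {"jaw": 58,"dp": [0,-2.5,0],"spin": 0},
    {"jaw": 58,"dp": [0,-1.5,0],"spin": 0},
    {"jaw": 58,"dp": [0,-0.5,0],"spin": 0},
    {"jaw": 58,"dp": [0,0,0],"spin": 0},
    {"jaw": 58,"dp": [0,0,0],"spin": 0},
  ],
)

```text
t: 18.62
ee_pos: [486.7, 343.9, 156.1]
orientation: [-1.57, 0.0, 1.714]
contact_force: [-0.1, -0.0, 0.4]
grip_width: 49.5
```

```bash
python3 -c "
from h import *
go(491,-254,112,76)
cv2.imwrite('pics/w12.png',optics.snapshot('wrist')[:,:,::-1])"
```

```text
t 18.62 pos [486.7 343.9 156.1] rpy [-90.    0.   98.2] q [ 0.62  0.47  0.14  1.24 -0.    0.47] w 49.5 F [-0.1 -0.   0.4]
dp cm [-59.24   4.44   8.08] spin 22.2 rows 14.4
```

View pics/w12.png

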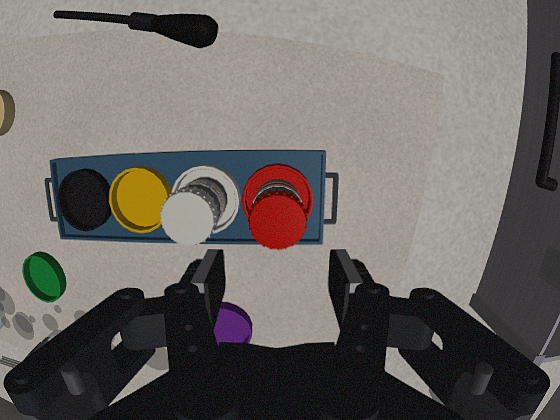

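Red and white both stand in their cups. Next, yellow.

>>> servo_tool(
  moves=[
    {"jaw": 58,"dp": [-3.6,0,0.5],"spin": 0},
    {"jaw": 58,"dp": [-3.6,0,0.5],"spin": 0},
    {"jaw": 58,"dp": [-3.6,0,0.5],"spin": 0},
    {"jaw": 58,"dp": [-3.6,0,0.5],"spin": 0},
    {"jaw": 58,"dp": [-3.6,0,0.5],"spin": 0},
    {"jaw": 58,"dp": [-3.6,0,0.5],"spin": 0},
    {"jaw": 58,"dp": [-3.6,0,0.5],"spin": 0},
    {"jaw": 58,"dp": [-3.6,0,0.5],"spin": 0},
    {"jaw": 58,"dp": [-3.6,0,0.5],"spin": 0},
    {"jaw": 58,"dp": [-3.6,0,0.5],"spin": 0},
  ],
)

```text
t: 19.5
ee_pos: [487.2, -20.9, 155.1]
orientation: [-1.567, -0.001, 1.714]
contact_force: [0.1, -0.6, -0.2]
grip_width: 49.9
```

>>> servo_tool(
  moves=[
    {"jaw": 58,"dp": [-3.6,0,0.5],"spin": 0},
    {"jaw": 58,"dp": [-3.6,0,0.5],"spin": 0},
    {"jaw": 58,"dp": [-3.6,0,0.5],"spin": 0},
    {"jaw": 58,"dp": [-3.6,0,0.5],"spin": 0},
    {"jaw": 58,"dp": [-3.6,0,0.5],"spin": 0},
    {"jaw": 58,"dp": [-3.0,0,0.4],"spin": 0},
    {"jaw": 58,"dp": [-2.2,0,0.2],"spin": 5.5},
    {"jaw": 58,"dp": [0,0,0],"spin": 5.5},
    {"jaw": 58,"dp": [0,1,0],"spin": 5.5},
    {"jaw": 58,"dp": [0,2,0],"spin": 5.7},
  ],
)

```text
t: 20.33
ee_pos: [491.7, -254.6, 126.8]
orientation: [-1.573, 0.0, 1.32]
contact_force: [1.6, 0.5, -0.1]
grip_width: 49.5
```

>>> servo_tool(
  moves=[
    {"jaw": 58,"dp": [0,1.0,0],"spin": 0},
    {"jaw": 58,"dp": [0,0.4,0],"spin": 0},
    {"jaw": 58,"dp": [0,0,0],"spin": 0},
    {"jaw": 58,"dp": [0,0,0],"spin": 0},
    {"jaw": 58,"dp": [0,0,0],"spin": 0},
    {"jaw": 58,"dp": [0,0,0],"spin": 0},
  ],
)

```text
t: 20.83
ee_pos: [491.8, -253.5, 113.8]
orientation: [-1.573, 0.0, 1.327]
contact_force: [-0.2, 0.7, 0.7]
grip_width: 49.5
```

```bash
python3 -c "
from h import *
go(491,-254,38,76)
cv2.imwrite('pics/w13.png',optics.snapshot('wrist')[:,:,::-1])"
```

```text
t 20.83 pos [ 491.8 -253.5  113.8] rpy [-90.1   0.   76. ] q [-0.48  0.42 -0.06  1.09  0.   -0.23] w 49.5 F [-0.2  0.7  0.7]
dp cm [-0.07  7.58  0.08] spin 0.0 rows 1.8
```

View pics/w13.png

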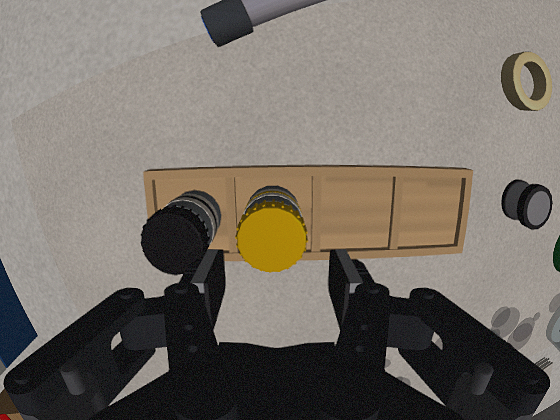

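```bash
python3 - <<'E'
from h import *
s=sensors.get_state(); R=Ro.from_euler("xyz",s["orientation"]).as_matrix(); print(s['ee_pos'])
for p in ((272.5,237),(175,239),(238,237),(208,239)): X=wrist(p,77,s); print(X.round(1),(R.T@(X-s['ee_pos'])).round(1))
im=cv2.imread('pics/w13.png'); cv2.imwrite('pics/w13c.png',cv2.resize(im[160:310,130:350],None,fx=3.5,fy=3.5,interpolation=cv2.INTER_CUBIC))
E
```

```text
[ 491.75407126 -253.50006073  113.74525999]
[ 489.8 -255.4   77. ] [-2.3 36.7  1.5]
[ 477.3 -313.7   77. ] [-61.9  36.8  -0.5]
[ 485.  -275.2   77. ] [-22.7  36.8   1.4]
[ 482.  -293.3   77. ] [-41.   36.8  -0.1]
```

View pics/w13c.png

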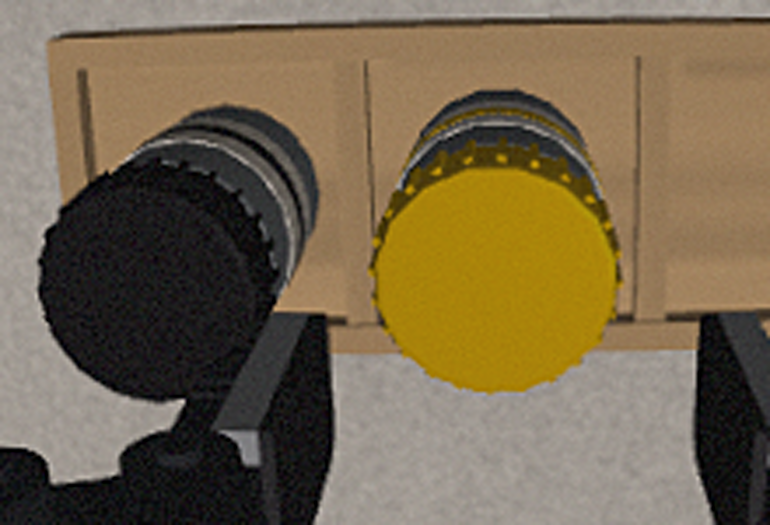

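The gap between the black and yellow lids is about 18 mm, and the left finger lies centred over it. I go down slowly and check for contact.

>>> servo_tool(
  moves=[
    {"jaw": 58,"dp": [0,1.0,0.1],"spin": 0},
    {"jaw": 58,"dp": [0,1.2,0],"spin": 0},
    {"jaw": 58,"dp": [0,0.8,0],"spin": 0},
    {"jaw": 58,"dp": [0,0,0],"spin": 0},
    {"jaw": 58,"dp": [0,0,0],"spin": 0},
    {"jaw": 58,"dp": [0,0,0],"spin": 0},
  ],
)

```text
t: 21.38
ee_pos: [490.3, -253.2, 83.0]
orientation: [-1.571, 0.0, 1.326]
contact_force: [0.6, -0.2, 0.5]
grip_width: 49.7
```

```bash
python3 - <<'E'
from h import *
go(491,-254,38,76)
im=optics.snapshot('wrist')[:,:,::-1]; cv2.imwrite('pics/w14.png',cv2.resize(im[180:340,130:370],None,fx=3.2,fy=3.2,interpolation=cv2.INTER_CUBIC))
im=optics.snapshot("scene")[:,:,::-1]; cv2.imwrite("pics/s14.png",cv2.resize(im[160:290,80:240],None,fx=4,fy=4,interpolation=cv2.INTER_CUBIC))
E
```

```text
t 21.38 pos [ 490.3 -253.2   83. ] rpy [-90.   0.  76.] q [-0.48  0.45 -0.1   1.02 -0.   -0.23] w 49.7 F [ 0.6 -0.2  0.5]
dp cm [-0.06  4.5  -0.08] spin -0.0 rows 1.1
```

View pics/w14.png

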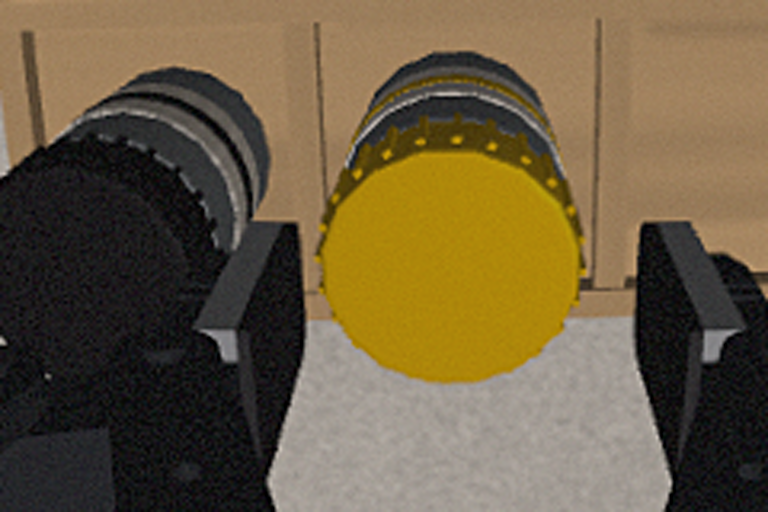

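View pics/s14.png

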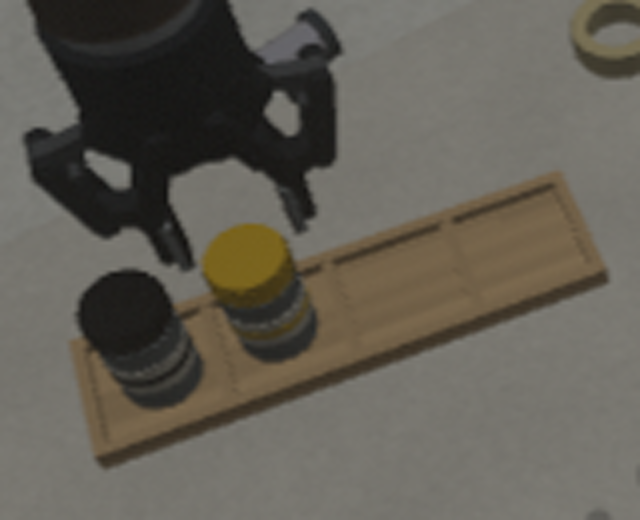

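>>> servo_tool(
  moves=[
    {"jaw": 58,"dp": [0,0.4,0],"spin": 0},
    {"jaw": 58,"dp": [0,0.4,0],"spin": 0},
    {"jaw": 58,"dp": [0,0.4,0],"spin": 0},
    {"jaw": 58,"dp": [0,0,0],"spin": 0},
    {"jaw": 58,"dp": [0,0,0],"spin": 0},
  ],
)

```text
t: 21.9
ee_pos: [489.8, -252.9, 70.3]
orientation: [-1.57, -0.0, 1.326]
contact_force: [0.3, 0.6, 0.1]
grip_width: 49.7
```

>>> servo_tool(
  moves=[
    {"jaw": 58,"dp": [0,0.3,0],"spin": 0},
    {"jaw": 58,"dp": [0,0.3,0],"spin": 0},
    {"jaw": 58,"dp": [0,0.3,0],"spin": 0},
    {"jaw": 58,"dp": [0,0,0],"spin": 0},
    {"jaw": 58,"dp": [0,0,0],"spin": 0},
  ],
)

```text
t: 22.32
ee_pos: [489.9, -253.0, 61.5]
orientation: [-1.57, -0.0, 1.326]
contact_force: [0.3, 1.2, -1.2]
grip_width: 49.4
```

```bash
python3 - <<'E'
from h import *
go(491,-254,38,76)
im=optics.snapshot('wrist')[:,:,::-1]; cv2.imwrite('pics/w15.png',im)
E
```

```text
t 22.32 pos [ 489.9 -253.    61.5] rpy [-90.  -0.  76.] q [-0.48  0.47 -0.13  0.97 -0.   -0.23] w 49.4 F [ 0.3  1.2 -1.2]
dp cm [-0.07  2.35 -0.13] spin -0.0 rows 0.6
```

View pics/w15.png

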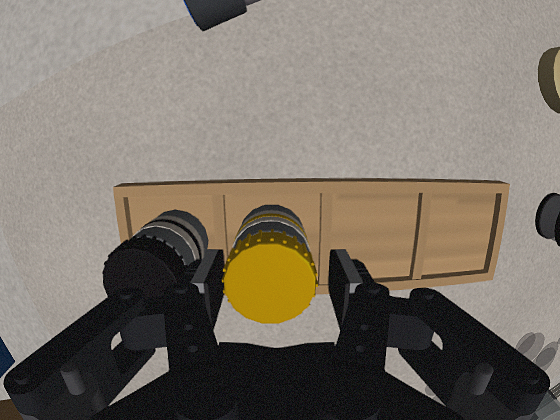

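>>> servo_tool(
  moves=[
    {"jaw": 57,"dp": [0,0.4,0],"spin": 0},
    {"jaw": 57,"dp": [0,0.4,0],"spin": 0},
    {"jaw": 57,"dp": [0,0.4,0],"spin": 0},
    {"jaw": 57,"dp": [0,0.4,0],"spin": 0},
    {"jaw": 57,"dp": [0,0,0],"spin": 0},
    {"jaw": 57,"dp": [0,0,0],"spin": 0},
  ],
)

```text
t: 22.87
ee_pos: [489.8, -252.9, 45.3]
orientation: [-1.57, -0.0, 1.326]
contact_force: [0.9, 0.1, 1.1]
grip_width: 48.6
```

>>> servo_tool(
  moves=[
    {"jaw": 57,"dp": [0,0.3,0],"spin": 0},
    {"jaw": 57,"dp": [0,0.2,0],"spin": 0},
    {"jaw": 57,"dp": [0,0,0],"spin": 0},
    {"jaw": 57,"dp": [0,0,0],"spin": 0},
  ],
)

```text
t: 23.2
ee_pos: [490.1, -253.0, 40.7]
orientation: [-1.571, -0.0, 1.326]
contact_force: [0.4, 1.0, -0.2]
grip_width: 48.4
```

No contact, and the height matches the previous grasps. I close.

>>> servo_tool(
  moves=[
    {"jaw": 50,"dp": [0,0.1,0],"spin": 0},
    {"jaw": 20,"dp": [0,0,0],"spin": 0},
    {"jaw": 20,"dp": [0,0,0],"spin": 0},
    {"jaw": 20,"dp": [0,0,0],"spin": 0},
    {"jaw": 20,"dp": [0,0,0],"spin": 0},
    {"jaw": 20,"dp": [0,0,0],"spin": 0},
  ],
)

```text
t: 23.7
ee_pos: [490.5, -253.6, 40.3]
orientation: [-1.572, 0.001, 1.326]
contact_force: [-0.7, -2.1, 2.9]
grip_width: 41.2
```

>>> servo_tool(
  moves=[
    {"jaw": 20,"dp": [0,-0.5,0],"spin": 0},
    {"jaw": 20,"dp": [0,-1,0],"spin": 0},
    {"jaw": 20,"dp": [0,-2,0],"spin": 0},
    {"jaw": 20,"dp": [0,-2,0],"spin": 0},
    {"jaw": 20,"dp": [0,-2,0],"spin": 0},
    {"jaw": 20,"dp": [0,-2,0],"spin": 0},
    {"jaw": 20,"dp": [0,-1.5,0],"spin": 0},
    {"jaw": 20,"dp": [0,-0.5,0],"spin": 0},
    {"jaw": 20,"dp": [0,0,0],"spin": 0},
  ],
)

```text
t: 24.45
ee_pos: [491.0, -253.2, 156.6]
orientation: [-1.574, 0.0, 1.326]
contact_force: [0.2, 0.6, -1.2]
grip_width: 41.2
```

```bash
python3 -c "
from h import *
go(506.5,213.2,155,98.2)
cv2.imwrite('pics/w16.png',optics.snapshot('wrist')[:,:,::-1])"
```

```text
t 24.45 pos [ 491.  -253.2  156.6] rpy [-90.2   0.   76. ] q [-0.48  0.38  0.01  1.19  0.   -0.23] w 41.2 F [ 0.2  0.6 -1.2]
dp cm [45.63  0.12  9.78] spin -22.2 rows 11.2
```

View pics/w16.png

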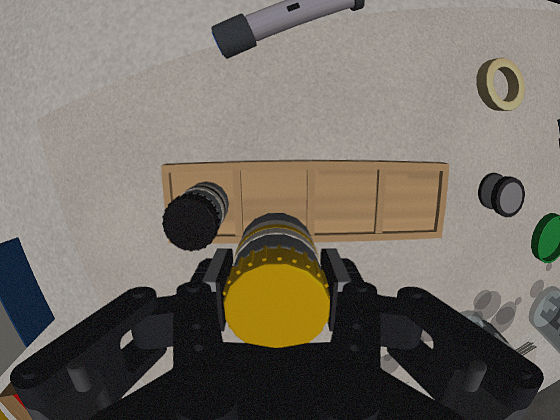

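Yellow is held upright (277,305). I carry it to the yellow cup; it should seat at TCP z≈40.

>>> servo_tool(
  moves=[
    {"jaw": 20,"dp": [3.5,0,0.75],"spin": 0},
    {"jaw": 20,"dp": [3.5,0,0.75],"spin": 0},
    {"jaw": 20,"dp": [3.5,0,0.75],"spin": 0},
    {"jaw": 20,"dp": [3.5,0,0.75],"spin": 0},
    {"jaw": 20,"dp": [3.5,0,0.75],"spin": 0},
    {"jaw": 20,"dp": [3.5,0,0.75],"spin": 0},
    {"jaw": 20,"dp": [3.5,0,0.75],"spin": 0},
    {"jaw": 20,"dp": [3.5,0,0.75],"spin": 0},
    {"jaw": 20,"dp": [3.5,0,0.75],"spin": 0},
    {"jaw": 20,"dp": [3.5,0,0.75],"spin": 0},
  ],
)

```text
t: 25.33
ee_pos: [500.6, 106.3, 153.1]
orientation: [-1.568, 0.001, 1.326]
contact_force: [0.8, -0.3, -1.1]
grip_width: 41.5
```

>>> servo_tool(
  moves=[
    {"jaw": 20,"dp": [3.5,0,0.75],"spin": 0},
    {"jaw": 20,"dp": [3.5,0,0.75],"spin": 0},
    {"jaw": 20,"dp": [2.6,0,0.6],"spin": 0},
    {"jaw": 20,"dp": [1.0,0,0.2],"spin": -5.5},
    {"jaw": 20,"dp": [0,0,0],"spin": -5.5},
    {"jaw": 20,"dp": [0,0,0],"spin": -5.5},
    {"jaw": 20,"dp": [0,0,0],"spin": -5.7},
    {"jaw": 20,"dp": [0,1.0,0],"spin": 0},
    {"jaw": 20,"dp": [0,2.0,0],"spin": 0},
    {"jaw": 20,"dp": [0,1.0,0],"spin": 0},
  ],
)

```text
t: 26.17
ee_pos: [503.6, 212.3, 111.4]
orientation: [-1.566, 0.001, 1.711]
contact_force: [-0.8, 0.2, -2.1]
grip_width: 41.0
```

>>> servo_tool(
  moves=[
    {"jaw": 20,"dp": [0,0,0],"spin": 0},
    {"jaw": 20,"dp": [0,0,0],"spin": 0},
    {"jaw": 20,"dp": [0,0,0],"spin": 0},
    {"jaw": 20,"dp": [0,0,0],"spin": 0},
    {"jaw": 20,"dp": [0,0,0],"spin": 0},
  ],
)

```text
t: 26.58
ee_pos: [506.2, 213.3, 115.7]
orientation: [-1.573, -0.0, 1.713]
contact_force: [0.0, 0.4, -2.2]
grip_width: 41.1
```

```bash
python3 -c "
from h import *
go(506.5,213.2,41,98.2)
cv2.imwrite('pics/w17.png',optics.snapshot('wrist')[:,:,::-1])"
```

```text
t 26.58 pos [506.2 213.3 115.7] rpy [-90.1  -0.   98.2] q [ 0.4   0.41 -0.07  1.09  0.    0.26] w 41.1 F [ 0.   0.4 -2.2]
dp cm [-0.02  7.47 -0.02] spin -0.0 rows 1.8
```

View pics/w17.png

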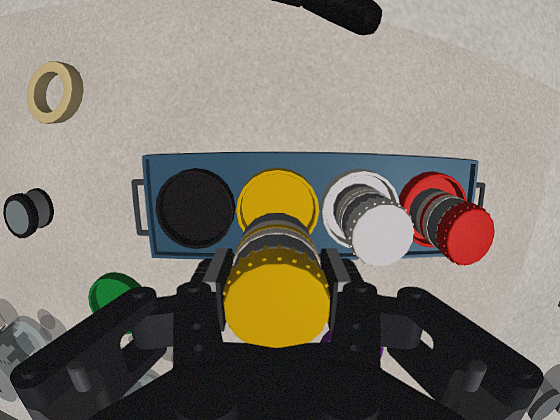

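Aligned (cup and jar both at x≈277). I lower.

>>> servo_tool(
  moves=[
    {"jaw": 20,"dp": [0,1.5,0],"spin": 0},
    {"jaw": 20,"dp": [0,2.0,0],"spin": 0},
    {"jaw": 20,"dp": [0,1.5,0],"spin": 0},
    {"jaw": 20,"dp": [0,1.0,0],"spin": 0},
    {"jaw": 20,"dp": [0,0.6,0],"spin": 0},
    {"jaw": 20,"dp": [0,0.4,0],"spin": 0},
    {"jaw": 20,"dp": [0,0.3,0],"spin": 0},
    {"jaw": 20,"dp": [0,0,0],"spin": 0},
    {"jaw": 20,"dp": [0,0,0],"spin": 0},
    {"jaw": 20,"dp": [0,0,0],"spin": 0},
  ],
)

```text
t: 27.47
ee_pos: [506.1, 213.3, 42.5]
orientation: [-1.572, -0.0, 1.714]
contact_force: [0.3, 0.2, -1.1]
grip_width: 41.2
```

>>> servo_tool(
  moves=[
    {"jaw": 20,"dp": [0,0.15,0],"spin": 0},
    {"jaw": 20,"dp": [0,0,0],"spin": 0},
    {"jaw": 20,"dp": [0,0,0],"spin": 0},
    {"jaw": 20,"dp": [0,0,0],"spin": 0},
  ],
)

```text
t: 27.8
ee_pos: [505.5, 213.1, 40.4]
orientation: [-1.571, -0.0, 1.714]
contact_force: [1.0, 0.2, -0.9]
grip_width: 41.2
```

>>> servo_tool(
  moves=[
    {"jaw": 20,"dp": [0,0.1,0],"spin": 0},
    {"jaw": 20,"dp": [0,0.05,0],"spin": 0},
    {"jaw": 20,"dp": [0,0,0],"spin": 0},
    {"jaw": 20,"dp": [0,0,0],"spin": 0},
  ],
)

```text
t: 28.13
ee_pos: [505.7, 213.1, 40.2]
orientation: [-1.572, -0.0, 1.714]
contact_force: [-3.1, -1.3, 6.3]
grip_width: 41.4
```

Seated (6 N contact). I release, retreat, and go back for black.

>>> servo_tool(
  moves=[
    {"jaw": 52,"dp": [0,0,0],"spin": 0},
    {"jaw": 58,"dp": [0,0,0],"spin": 0},
    {"jaw": 58,"dp": [0,0,0],"spin": 0},
    {"jaw": 58,"dp": [0,0,0],"spin": 0},
  ],
)

```text
t: 28.47
ee_pos: [505.5, 213.1, 38.7]
orientation: [-1.571, 0.0, 1.714]
contact_force: [-0.5, -0.9, -0.1]
grip_width: 49.5
```

>>> servo_tool(
  moves=[
    {"jaw": 58,"dp": [0,-0.5,0],"spin": 0},
    {"jaw": 58,"dp": [0,-1.5,0],"spin": 0},
    {"jaw": 58,"dp": [0,-2.5,0],"spin": 0},
    {"jaw": 58,"dp": [0,-3,0],"spin": 0},
    {"jaw": 58,"dp": [0,-2.5,0],"spin": 0},
    {"jaw": 58,"dp": [0,-1.3,0],"spin": 0},
    {"jaw": 58,"dp": [0,-0.5,0],"spin": 0},
    {"jaw": 58,"dp": [0,0,0],"spin": 0},
    {"jaw": 58,"dp": [0,0,0],"spin": 0},
  ],
)

```text
t: 29.22
ee_pos: [505.1, 212.9, 156.2]
orientation: [-1.57, 0.0, 1.714]
contact_force: [-0.1, -0.6, -0.4]
grip_width: 49.2
```

```bash
python3 -c "
from h import *
go(477.8,-314,112,76)
cv2.imwrite('pics/w18.png',optics.snapshot('wrist')[:,:,::-1])"
```

```text
t 29.22 pos [505.1 212.9 156.2] rpy [-90.    0.   98.2] q [ 0.4   0.38 -0.    1.19 -0.    0.26] w 49.2 F [-0.1 -0.6 -0.4]
dp cm [-51.77   4.44  10.2 ] spin 22.2 rows 12.7
```

View pics/w18.png

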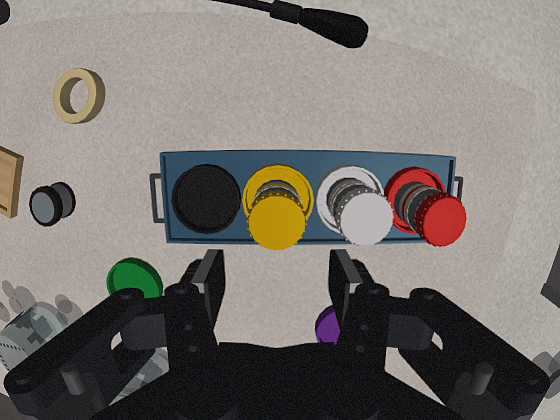

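Yellow, white and red stand in their cups. Black is next; it is free on both sides, so I open wider.

>>> servo_tool(
  moves=[
    {"jaw": 70,"dp": [-3.5,0,0.7],"spin": 0},
    {"jaw": 70,"dp": [-3.5,0,0.7],"spin": 0},
    {"jaw": 70,"dp": [-3.5,0,0.7],"spin": 0},
    {"jaw": 70,"dp": [-3.5,0,0.7],"spin": 0},
    {"jaw": 70,"dp": [-3.5,0,0.7],"spin": 0},
    {"jaw": 70,"dp": [-3.5,0,0.7],"spin": 0},
    {"jaw": 70,"dp": [-3.5,0,0.7],"spin": 0},
    {"jaw": 70,"dp": [-3.5,0,0.7],"spin": 0},
    {"jaw": 70,"dp": [-3.5,0,0.7],"spin": 0},
    {"jaw": 70,"dp": [-3.5,0,0.7],"spin": 0},
  ],
)

```text
t: 30.1
ee_pos: [484.5, -144.7, 155.1]
orientation: [-1.568, -0.001, 1.714]
contact_force: [1.1, -0.2, 0.4]
grip_width: 59.6
```

>>> servo_tool(
  moves=[
    {"jaw": 70,"dp": [-3.5,0,0.7],"spin": 0},
    {"jaw": 70,"dp": [-3.5,0,0.7],"spin": 0},
    {"jaw": 70,"dp": [-3.5,0,0.7],"spin": 0},
    {"jaw": 70,"dp": [-3.5,0,0.7],"spin": 0},
    {"jaw": 70,"dp": [-2.2,0,0.3],"spin": 0},
    {"jaw": 70,"dp": [-0.6,0,0.1],"spin": 5.5},
    {"jaw": 70,"dp": [0,0,0],"spin": 5.5},
    {"jaw": 70,"dp": [0,1,0],"spin": 5.5},
    {"jaw": 70,"dp": [0,2,0],"spin": 5.7},
    {"jaw": 70,"dp": [0,1.4,0],"spin": 0},
  ],
)

```text
t: 30.93
ee_pos: [477.1, -313.7, 110.0]
orientation: [-1.567, -0.001, 1.322]
contact_force: [-1.2, 0.3, -0.6]
grip_width: 60.4
```

>>> servo_tool(
  moves=[
    {"jaw": 70,"dp": [0,0,0],"spin": 0},
    {"jaw": 70,"dp": [0,0,0],"spin": 0},
    {"jaw": 70,"dp": [0,0,0],"spin": 0},
    {"jaw": 70,"dp": [0,0,0],"spin": 0},
    {"jaw": 70,"dp": [0,0,0],"spin": 0},
  ],
)

```text
t: 31.35
ee_pos: [478.9, -314.5, 113.8]
orientation: [-1.573, 0.001, 1.326]
contact_force: [0.2, 0.2, -0.3]
grip_width: 59.7
```

```bash
python3 -c "
from h import *
go(477.8,-314,38,76)
cv2.imwrite('pics/w19.png',optics.snapshot('wrist')[:,:,::-1])"
```

```text
t 31.35 pos [ 478.9 -314.5  113.8] rpy [-90.1   0.   76. ] q [-0.58  0.46  0.    1.11 -0.   -0.34] w 59.7 F [ 0.2  0.2 -0.3]
dp cm [0.03 7.58 0.13] spin -0.0 rows 1.8
```

View pics/w19.png

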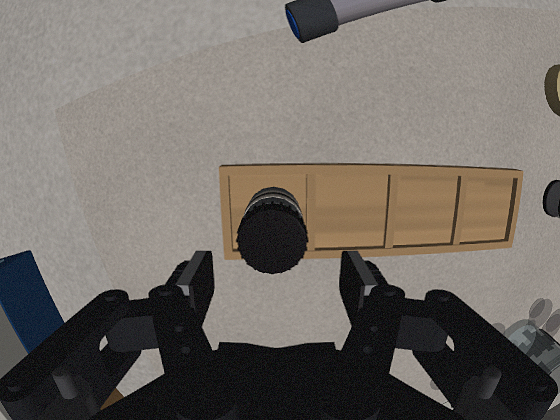

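The black lid is at (272,239), so I shift about -2 mm along the row, then descend and grip.

>>> servo_tool(
  moves=[
    {"jaw": 65,"dp": [-0.2,0.5,0],"spin": 0},
    {"jaw": 65,"dp": [0,1.5,0],"spin": 0},
    {"jaw": 65,"dp": [0,2.0,0],"spin": 0},
    {"jaw": 65,"dp": [0,2.0,0],"spin": 0},
    {"jaw": 65,"dp": [0,1.0,0],"spin": 0},
    {"jaw": 65,"dp": [0,0.5,0],"spin": 0},
    {"jaw": 65,"dp": [0,0,0],"spin": 0},
    {"jaw": 65,"dp": [0,0,0],"spin": 0},
    {"jaw": 65,"dp": [0,0,0],"spin": 0},
  ],
)

```text
t: 32.15
ee_pos: [478.7, -316.7, 39.0]
orientation: [-1.573, 0.001, 1.326]
contact_force: [0.1, 0.0, -0.1]
grip_width: 55.8
```

>>> servo_tool(
  moves=[
    {"jaw": 50,"dp": [0,0,0],"spin": 0},
    {"jaw": 20,"dp": [0,0,0],"spin": 0},
    {"jaw": 20,"dp": [0,0,0],"spin": 0},
    {"jaw": 20,"dp": [0,0,0],"spin": 0},
    {"jaw": 20,"dp": [0,0,0],"spin": 0},
    {"jaw": 20,"dp": [0,0,0],"spin": 0},
    {"jaw": 20,"dp": [0,0,0],"spin": 0},
  ],
)

```text
t: 32.73
ee_pos: [478.7, -316.8, 39.2]
orientation: [-1.573, 0.001, 1.326]
contact_force: [-0.3, -0.1, 6.1]
grip_width: 41.3
```

>>> servo_tool(
  moves=[
    {"jaw": 20,"dp": [0,-0.5,0],"spin": 0},
    {"jaw": 20,"dp": [0,-1,0],"spin": 0},
    {"jaw": 20,"dp": [0,-2,0],"spin": 0},
    {"jaw": 20,"dp": [0,-2,0],"spin": 0},
    {"jaw": 20,"dp": [0,-2,0],"spin": 0},
    {"jaw": 20,"dp": [0,-2,0],"spin": 0},
    {"jaw": 20,"dp": [0,-1.5,0],"spin": 0},
    {"jaw": 20,"dp": [0,-0.5,0],"spin": 0},
    {"jaw": 20,"dp": [0,0,0],"spin": 0},
  ],
)

```text
t: 33.48
ee_pos: [478.7, -316.6, 154.7]
orientation: [-1.574, 0.001, 1.326]
contact_force: [0.3, -0.0, -0.8]
grip_width: 41.4
```

```bash
python3 -c "
from h import *
go(516,148,155,98.2)
cv2.imwrite('pics/w20.png',optics.snapshot('wrist')[:,:,::-1])"
```

```text
t 33.48 pos [ 478.7 -316.6  154.7] rpy [-90.2   0.1  76. ] q [-0.58  0.43  0.06  1.21  0.   -0.34] w 41.4 F [ 0.3 -0.  -0.8]
dp cm [45.98 -0.1   7.63] spin -22.2 rows 11.2
```

View pics/w20.png

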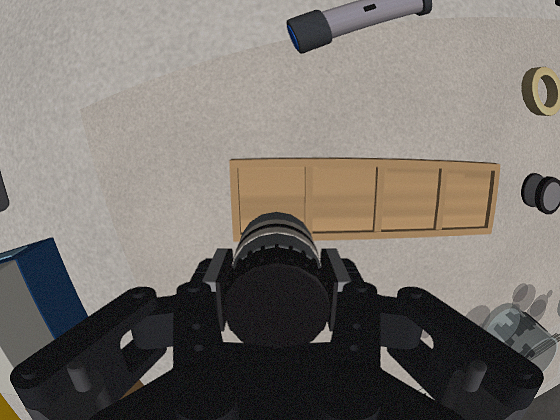

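Black is held upright. I carry it to the black cup.

>>> servo_tool(
  moves=[
    {"jaw": 20,"dp": [3.5,0,0.6],"spin": 0},
    {"jaw": 20,"dp": [3.5,0,0.6],"spin": 0},
    {"jaw": 20,"dp": [3.5,0,0.6],"spin": 0},
    {"jaw": 20,"dp": [3.5,0,0.6],"spin": 0},
    {"jaw": 20,"dp": [3.5,0,0.6],"spin": 0},
    {"jaw": 20,"dp": [3.5,0,0.6],"spin": 0},
    {"jaw": 20,"dp": [3.5,0,0.6],"spin": 0},
    {"jaw": 20,"dp": [3.5,0,0.6],"spin": 0},
    {"jaw": 20,"dp": [3.5,0,0.6],"spin": 0},
    {"jaw": 20,"dp": [3.5,0,0.6],"spin": 0},
  ],
)

```text
t: 34.37
ee_pos: [502.9, 39.6, 151.2]
orientation: [-1.568, 0.001, 1.326]
contact_force: [1.1, -0.2, -1.3]
grip_width: 40.9
```

>>> servo_tool(
  moves=[
    {"jaw": 20,"dp": [3.5,0,0.6],"spin": 0},
    {"jaw": 20,"dp": [3.5,0,0.6],"spin": 0},
    {"jaw": 20,"dp": [3.0,0,0.3],"spin": 0},
    {"jaw": 20,"dp": [1.0,0,0.1],"spin": -5.5},
    {"jaw": 20,"dp": [0,0,0],"spin": -5.5},
    {"jaw": 20,"dp": [0,0,0],"spin": -5.5},
    {"jaw": 20,"dp": [0,0,0],"spin": -5.7},
    {"jaw": 20,"dp": [0,1.0,0],"spin": 0},
    {"jaw": 20,"dp": [0,2.0,0],"spin": 0},
    {"jaw": 20,"dp": [0,1.0,0],"spin": 0},
  ],
)

```text
t: 35.2
ee_pos: [513.6, 148.0, 109.5]
orientation: [-1.566, 0.001, 1.711]
contact_force: [-1.0, -0.2, -1.1]
grip_width: 41.2
```

>>> servo_tool(
  moves=[
    {"jaw": 20,"dp": [0,0,0],"spin": 0},
    {"jaw": 20,"dp": [0,0,0],"spin": 0},
    {"jaw": 20,"dp": [0,0,0],"spin": 0},
    {"jaw": 20,"dp": [0,0,0],"spin": 0},
    {"jaw": 20,"dp": [0,0,0],"spin": 0},
  ],
)

```text
t: 35.62
ee_pos: [516.1, 148.7, 113.7]
orientation: [-1.573, -0.0, 1.713]
contact_force: [-0.0, -1.5, -1.3]
grip_width: 41.0
```

```bash
python3 -c "
from h import *
go(515.5,148,39.5,98.2)
cv2.imwrite('pics/w21.png',optics.snapshot('wrist')[:,:,::-1])"
```

```text
t 35.62 pos [516.1 148.7 113.7] rpy [-90.1  -0.   98.2] q [ 0.28  0.39 -0.1   1.08  0.    0.14] w 41.0 F [-0.  -1.5 -1.3]
dp cm [-0.06  7.42  0.09] spin -0.0 rows 1.8
```

View pics/w21.png

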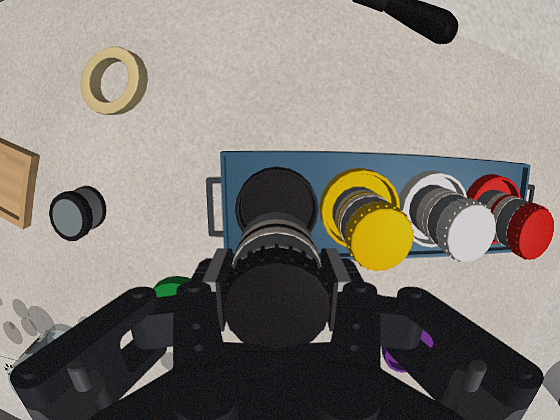

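Aligned over the black cup (x≈276). I lower.

>>> servo_tool(
  moves=[
    {"jaw": 20,"dp": [0,1.5,0],"spin": 0},
    {"jaw": 20,"dp": [0,2.0,0],"spin": 0},
    {"jaw": 20,"dp": [0,1.5,0],"spin": 0},
    {"jaw": 20,"dp": [0,1.0,0],"spin": 0},
    {"jaw": 20,"dp": [0,0.6,0],"spin": 0},
    {"jaw": 20,"dp": [0,0.4,0],"spin": 0},
    {"jaw": 20,"dp": [0,0.3,0],"spin": 0},
    {"jaw": 20,"dp": [0,0,0],"spin": 0},
    {"jaw": 20,"dp": [0,0,0],"spin": 0},
    {"jaw": 20,"dp": [0,0,0],"spin": 0},
  ],
)

```text
t: 36.5
ee_pos: [516.1, 148.8, 40.5]
orientation: [-1.572, -0.0, 1.714]
contact_force: [-0.8, -0.7, -2.0]
grip_width: 41.3
```

>>> servo_tool(
  moves=[
    {"jaw": 20,"dp": [0,0.1,0],"spin": 0},
    {"jaw": 20,"dp": [0,0.1,0],"spin": 0},
    {"jaw": 20,"dp": [0,0,0],"spin": 0},
    {"jaw": 20,"dp": [0,0,0],"spin": 0},
  ],
)

```text
t: 36.83
ee_pos: [516.2, 148.8, 39.1]
orientation: [-1.573, -0.0, 1.714]
contact_force: [-1.2, -0.9, 5.9]
grip_width: 41.4
```

Seated. I release, lift away, and check.

>>> servo_tool(
  moves=[
    {"jaw": 52,"dp": [0,0,0],"spin": 0},
    {"jaw": 58,"dp": [0,0,0],"spin": 0},
    {"jaw": 58,"dp": [0,0,0],"spin": 0},
    {"jaw": 58,"dp": [0,0,0],"spin": 0},
  ],
)

```text
t: 37.17
ee_pos: [515.4, 148.6, 37.7]
orientation: [-1.571, 0.0, 1.714]
contact_force: [1.0, -0.9, -0.3]
grip_width: 49.4
```

>>> servo_tool(
  moves=[
    {"jaw": 58,"dp": [0,-0.5,0],"spin": 0},
    {"jaw": 58,"dp": [0,-1.5,0],"spin": 0},
    {"jaw": 58,"dp": [0,-2.5,0],"spin": 0},
    {"jaw": 58,"dp": [0,-3,0],"spin": 0},
    {"jaw": 58,"dp": [0,-2.5,0],"spin": 0},
    {"jaw": 58,"dp": [0,-2.0,0],"spin": 0},
    {"jaw": 58,"dp": [0,-1.5,0],"spin": 0},
    {"jaw": 58,"dp": [0,0,0],"spin": 0},
  ],
)

```text
t: 37.83
ee_pos: [517.8, 149.3, 176.9]
orientation: [-1.578, -0.001, 1.714]
contact_force: [0.7, -0.5, -0.2]
grip_width: 49.7
```

>>> servo_tool(
  moves=[
    {"jaw": 58,"dp": [2,0,2.5],"spin": 0},
    {"jaw": 58,"dp": [2,0,2.5],"spin": 0},
    {"jaw": 58,"dp": [2,0,2.5],"spin": 0},
    {"jaw": 58,"dp": [2,0,2],"spin": 0},
    {"jaw": 58,"dp": [1,0,0],"spin": 0},
    {"jaw": 58,"dp": [0,0,0],"spin": 0},
    {"jaw": 58,"dp": [0,0,0],"spin": 0},
    {"jaw": 58,"dp": [0,0,0],"spin": 0},
    {"jaw": 58,"dp": [0,0,0],"spin": 0},
    {"jaw": 58,"dp": [0,0,0],"spin": 0},
  ],
)

```text
t: 38.67
ee_pos: [409.3, 223.5, 172.5]
orientation: [-1.571, 0.0, 1.712]
contact_force: [0.1, 0.4, 0.5]
grip_width: 49.4
```

```bash
python3 - <<'E'
from h import *
go(500,200,200,98)
s=sensors.get_state()
for n in ("wrist","scene","side"):
    cv2.imwrite(f"pics/{n}_end.png",optics.snapshot(n)[:,:,::-1])
im=cv2.imread("pics/side_end.png"); cv2.imwrite("pics/side_endc.png",cv2.resize(im[110:250,150:370],None,fx=3.5,fy=3.5,interpolation=cv2.INTER_CUBIC))
E
```

```text
t 38.67 pos [409.3 223.5 172.5] rpy [-90.    0.   98.1] q [ 0.5   0.21 -0.19  1.17 -0.    0.36] w 49.4 F [0.1 0.4 0.5]
dp cm [-3.6  -2.75 -8.65] spin 0.1 rows 2.3
```

View pics/wrist_end.png

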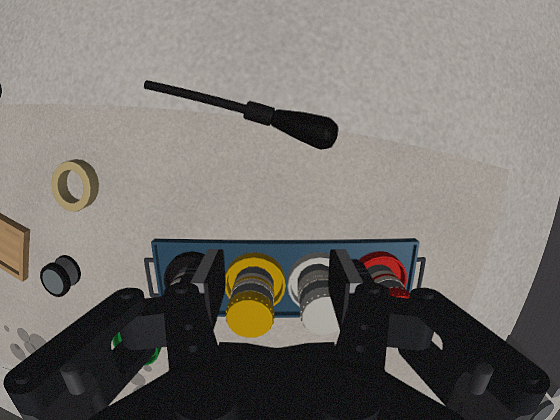

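View pics/scene_end.png

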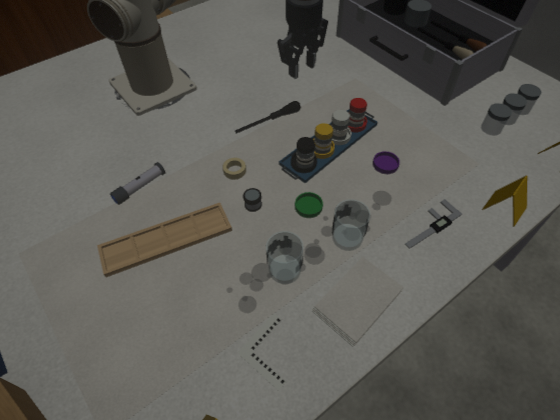

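View pics/side_endc.png

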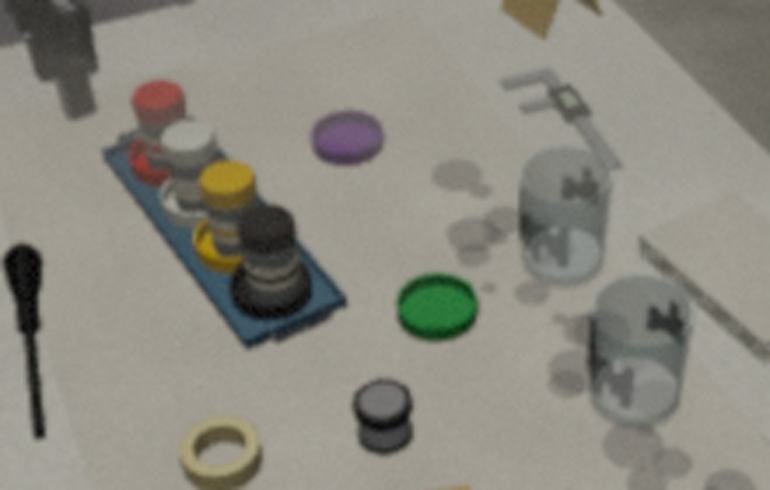

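All four jars stand in their own-colour cups, order black, yellow, white, red, and the glasses have not moved. I make one numeric check of the lid positions and glass pixels.

```bash
python3 - <<'E'
from h import *
C={"black":(515.4,147.9),"yellow":(506,213.2),"white":(496.6,278.6),"red":(487.2,343.9)}
th=np.linspace(0,2*np.pi,60)
for n in("scene","side"):
    im=cv2.imread(f"pics/{n}_end.png"); x0,y0=((270,80) if n=="scene" else (165,115)); f=5
    k=cv2.resize(im[y0:y0+110,x0:x0+120],None,fx=f,fy=f,interpolation=cv2.INTER_CUBIC)
    for c in C.values():
        for z,r,col in((77,21,(255,0,255)),(19,32,(0,255,0))):
            P=np.c_[c[0]+r*np.cos(th),c[1]+r*np.sin(th),0*th+z]
            cv2.polylines(k,[((proj(n,P)-(x0,y0)+.5)*f).astype(int)],True,col,1)
    cv2.imwrite(f"pics/{n}_chk.png",k)
    a=cv2.imread(f"pics/{n}0.png").astype(int); b=im.astype(int)
    r=(slice(195,290),slice(260,375)) if n=="scene" else (slice(150,240),slice(295,350))
    print(n,"glass region diff",np.abs(a[r]-b[r]).mean().round(2),"ref",np.abs(a[350:400,100:200]-b[350:400,100:200]).mean().round(2))
E
```

```text
scene glass region diff 1.15 ref 1.2
side glass region diff 1.61 ref 1.38
```

View pics/scene_chk.png

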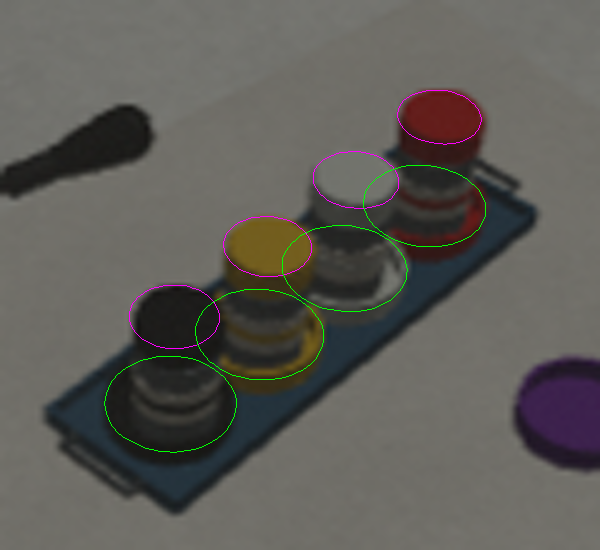

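View pics/side_chk.png

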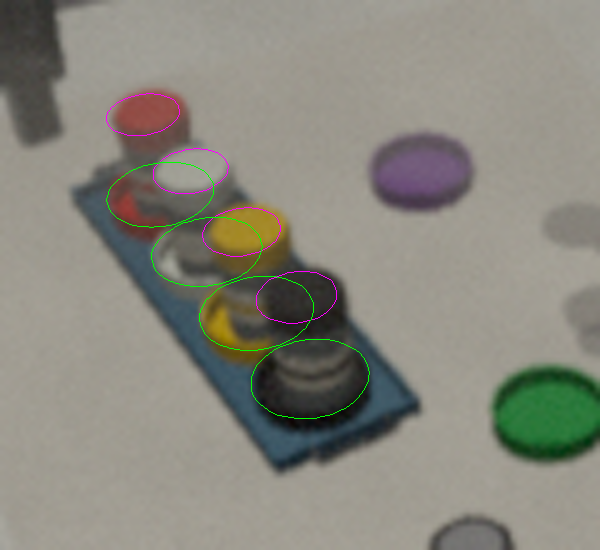

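The lids sit at the seated height (z=77) and within a few mm of the cup axes in both views. The glass regions are unchanged to image noise. I hand in.

```bash
python3 -c "
from plant import finish_job
print(finish_job())"
```

```text
the job is handed in; nothing more can be done
None
```

I moved all four jars from the rack into the tray, each into the cup of its own lid colour, so the row now reads black, yellow, white, red. The job was handed in at about 39 s of the 102 s allowed; no verdict is reported.

**Last checks:**
- **Seating:** At set-down each jar touched bottom at the same tool height as it was gripped, with 3–6 N of contact.
- **Position:** In the final scene and side views, the lids lie at the seated height. They are within about 3–4 mm of the cup axes, against the 12 mm limit. All jars look upright.
- **Glasses:** The picture regions around both glasses differ from the start only by image noise.
- **Robot:** The arm stands clear of everything, with about 0.5 N or less on the wrist.

**What disagreed:**
- **Camera views:** The wrist and fixed cameras differed by about 3–5 mm once settled, and the side view still shows an offset of about that size. One early wrist frame was off by 6–8 mm because the arm was still swinging.
- **First descent:** The gripper's knuckle rested on a lid, most likely the neighbouring red one, with about 9 N. I raised 6 mm and the contact was gone.

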